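Load two washed dishes into the spring dish dispenser

TASK

Put both washed blue dishes from the draining board, right way up, into the slanted spring-loaded dispenser, on top of the dish already in it: press each one gently down against the spring, without bottoming the platform on its stop, until both sprung catches have snapped out over its rim and hold the pile down. Leave the other kitchen things where they are.

Things in the scene. Friction and masses are not known exactly. Their poses are not given: they have to be found in the camera images.
- dish_a: Blue rectangular side dish with a white rim, 62 mm wide (its x), 160 mm long (its y), 30 mm high, about 0.2 kg; origin at the centre of its underside, z up out of the dish. Upright walls 4 mm thick; flat inner floor 9 mm above the underside. Its foot (46 x 144 x 4 mm) nests in the rim of a dish below: piled dishes stand 26 mm apart. On the draining board at the start.
- dish_b: Blue rectangular side dish with a white rim, 62 mm wide (its x), 160 mm long (its y), 30 mm high, about 0.2 kg; origin at the centre of its underside, z up out of the dish. Upright walls 4 mm thick; flat inner floor 9 mm above the underside. Its foot (46 x 144 x 4 mm) nests in the rim of a dish below: piled dishes stand 26 mm apart. On the draining board at the start.
- dish_c: Blue rectangular side dish with a white rim, 62 mm wide (its x), 160 mm long (its y), 30 mm high, about 0.2 kg; origin at the centre of its underside, z up out of the dish. Upright walls 4 mm thick; flat inner floor 9 mm above the underside. Its foot (46 x 144 x 4 mm) nests in the rim of a dish below: piled dishes stand 26 mm apart. Already in the dispenser.
- board: Fixed white draining board, 340 (its x) by 260 (its y) mm, 8 mm thick; origin at the centre of its underside, on the counter.
- platform_top (a point): Centre of the upper face of the spring platform (a 60 by 158 mm plate inside the sleeve), on which the pile stands.
- platform (a joint): Depth of the spring platform along the sleeve's axis, in m: 0 with one dish held under the catches, 0.026 with two, 0.052 with three; solid bottom stop at 0.060. The spring pushes up with 7 N at 0 and 0.2 N more per mm; the catches add some 2 to 8 N while a dish is pushed past them.
- catch_left (a joint): Retraction, in m, of the brass sprung catch at the +y end of the opening: 0 when out, its tongue then reaching 8 mm into the opening, over the rim of a dish below; 0.003 to 0.009 while a dish is pushed past. Bevelled above (16 mm high), flat below; moved only by the dish.
- catch_right (a joint): The same for the catch at the -y end of the opening.
- fork_a: Stainless fork, 190 mm long (its x), 24 mm wide, lying on the far part of the draining board, to be left alone.
- fork_b: Stainless fork, 190 mm long (its x), lying on the counter between board and dispenser, to be left alone.
- wooden_spoon: Wooden spoon, 230 mm long, lying at the left side, to be left alone.
- salt_pig: White ceramic salt pig, 104 mm in diameter, 106 mm high, at the right, to be left alone.
- mug: Terracotta mug, 80 mm in diameter, 92 mm high, at the right, to be left alone.
- soap_bottle: Green bottle of washing-up soap, 64 mm in diameter, 190 mm high, at the left, to be left alone.
- mouth (a point): Centre of the mouth of the sleeve, 23 mm above the sleeve's origin along its axis, at the edge of the short lips that flare outward by about 5 mm. The collar below them is closed all round and leaves about 2 mm beside a dish: no finger fits between, so a dish is let go standing proud of the mouth and then pushed on its inner floor.
- rest (a point): Point on the sleeve's axis, 6 mm above its origin, where the underside of a dish laid in the mouth comes to rest, lying on the bevels of both catches (to within 2 mm); its rim is then 13 mm above the mouth. Pushed on along the axis it thrusts the catches aside; once its underside is 30 mm below the sleeve's origin they snap out over its rim and hold it.
- sleeve (a point): Fixed slanted steel sleeve of the dish dispenser, a tube with a 66 mm (x) by 165 mm (y) opening. Its z, the axis, points out of the mouth and leans 30 degrees from vertical towards the robot; y is level, x points up the slope, away from the robot. Origin: centre of the opening, level with the flat undersides of the catches, 160 mm above the counter. Dishes go in with x and y along its x and y, or half turned.
Mind the look-alikes: they are no part of the job. What is shaped like the dish_a but green or pink is not meant.

How it is judged:
At the end, for the whole second after the job is handed in: All three dishes lie still in the sleeve, right way up, square to its axis within 0.1 rad, centred within 8 mm, undersides 26 mm or more below the catches' undersides; platform 47 to 57 mm down (three dishes); both catches out (within 3 mm) over the top dish (z of dish_a in the frame of sleeve between -0.092 and -0.026 m and x of dish_a in the frame of sleeve between -0.008 and 0.008 m and y of dish_a in the frame of sleeve between -0.008 and 0.008 m and angle between the z axis of each of dish_a, dish_b, dish_c and the z axis of sleeve, either way round below 0.1 rad and angle between each of dish_a, dish_b, dish_c's own z axis and vertical below 0.75 rad and linear speed of each of dish_a, dish_b, dish_c below 0.02 m/s and z of dish_b in the frame of sleeve between -0.092 and -0.026 m and x of dish_b in the frame of sleeve between -0.008 and 0.008 m and y of dish_b in the frame of sleeve between -0.008 and 0.008 m and z of dish_c in the frame of sleeve between -0.092 and -0.026 m and x of dish_c in the frame of sleeve between -0.008 and 0.008 m and y of dish_c in the frame of sleeve between -0.008 and 0.008 m and value of joint platform between 0.047 and 0.057 m and value of joint each of catch_left, catch_right below 0.003 m); the robot touches nothing.
It fails at once if a fork, the spoon, salt pig, mug or soap bottle is moved more than 30 mm (distance of any of fork_a, fork_b, wooden_spoon, salt_pig, mug, soap_bottle from where it was at the start of the episode above 0.03 m).
It fails at once if the platform is pushed down onto its bottom stop (beyond 59.5 mm) (value of joint platform above 0.0595 m).
It also fails if it takes over 72 s, if anything falls off the work surface, if the arm or the gripper's body presses on something with over 40 N, if the wrist force passes 120 N, or if a joint passes its speed limit or range.

ROBOT

A 6-joint arm with a two-finger parallel gripper is mounted at the origin on the work surface. World frame = base frame: x ahead of the robot, y to its left, z up, the work surface at z = 0. Lengths are in m, angles in rad, forces in N, time in s.
With the tool pointing down it reaches from about 0.25 to 0.725 m from the base axis. Payload 4 kg.
Tool frame: the origin (TCP) lies at the very end of the fingers, on their centre line; the grasp point (between the pads) lies 19 mm behind it; y points along the fingers, z is the direction in which the jaws open and shut, and the axes are right-handed (so a half turn about y gives the same grasp; the last joint's range is limited). The gripper opens to 85 mm and grips with 20 to 120 N. Pads are 22 mm wide; open, the fingers measure 114 mm over their backs; the gripper's body (76 mm by 85 mm) begins 54 mm behind the grasp point. The pads swing forward as they close: fully open they stand 13 mm farther back than shut.
Start: joints at [0, 0.241, 0.005, 1.335, 0, 1.571], TCP at [0.5, -0, 0.231] pointing down, gripper open.
Joint ranges: [-2.72, 2.72], [-1.05, 1.87], [-1.09, 1.28], [-1.99, 2.15], [-1.42, 1.44], [-3.14, 3.14]. Speed limits (rad/s): [2.79, 2.79, 3.14, 3.14, 3.14, 3.14].

INTERFACE

Orientations are given as a unit quaternion [x, y, z, w].
In Python, from workcell import bot gives the robot as it stands. The module is installed in compiled form; this text tells all that it offers.
- The arm moves only by the tool move_arm, never from a script. Its argument "increments" is a list of rows, each an object with "grip": the closure, from 0 (fully open) to 1 (shut); "linear": the shift along the tool's x, y, z scaled (see below), a list of three; "twist": the turn about the tool's y scaled (see below). A call has exactly 5 rows; each row shifts and turns the pose as measured when the row begins, along the tool's axes as they then stand; what a row does not reach is not made up. The controller multiplies each number of a shift by 0.2 m and each number of a turn by 2 rad. A row lasts 1/10 s, in which the tool goes at most 50 mm and 8.59 degrees, less where a joint would pass 70% of its speed; a pose out of reach is approached as far as the arm can. A call with a number of a shift or a turn outside -1 to 1 is refused whole. A call with a gripper value outside its range is refused whole. The fingers move at their own pace and stop on an object; the grip force is fixed at half the most. Time passes only in rows, so rows that do not move let the fingers close, or fill a call up. It gives the time, the measured TCP pose, the force and the opening at its end, in the units of the state.
- bot.get_obs(): the state, without advancing time (a new reading comes with each control period).
- bot.camera(name): name is "scene" or "side" or "wrist"; returns (picture, depth): 420x560x3 uint8, blue, green, red; 420x560 float32, m along the optical axis (not along the pixel's ray), 0 where there is no reading.
- bot.camera_params(name): a dict with "camera_matrix" (3x3 intrinsics, pixels), "rvec" (rotation vector, rad) and "tvec" (3), from world to camera coordinates, as OpenCV has them; the wrist camera has in their place "T_tool_cam" (4x4, takes a point from camera to tool coordinates, whose origin is the TCP and whose axes are the tool frame's). Camera axes: x right, y down, z forward; pixel columns grow to the right and rows downward; lengths in m; the calibration is good to about 2 mm. A picture is of the moment at which its call begins: read the wrist's pose just before it. camera_params takes no time and is no camera call.
- bot.job_done(): hands the job in, once; it reports no verdict.
The state is a dict: "clock": time; "joint_pos": joint angles; "joint_vel": joint speeds; "tau": joint torques, N m; "eef_pos": TCP position; "tool_rot": TCP orientation; "ft_force": force on the tool from outside, world axes, zero at the start; "ft_torque": the same for the moment, N m; "grip_width": finger opening in m.
Only numpy, scipy, OpenCV 4.12 (cv2) and the standard library are available. Lean on these libraries where they do the work, as an engineer would, in place of code of your own. Each camera call takes 0.05 s, during which the arm holds its last target. There are 200 camera calls.

## Working session

There is one attempt and no reset: what is moved stays moved. The work goes in short steps, Python scripts to look and compute and a tool call to move; the robot and the scene stay as the last step left them, time stands still between calls to the robot, and variables do not carry over. Pictures are saved under pics/ and viewed, about 8 in all and at most 12, crops included, and the job is handed in when it is done.

Besides the shell and the picture viewer there is one more tool, called after "Request:" as name([rows], argument=value, ...), one row to a line, values as JSON. move_arm: Moves the arm, as the interface text tells. Its arguments: {"type":"object","properties":{"increments":{"type":"array"}},"required":["increments"]}

```bash
mkdir -p pics; cat > h.py <<'E'
from workcell import bot
import numpy as np, cv2
from scipy.spatial.transform import Rotation as R
def cam(n):
    o=bot.get_obs(); im,d=bot.camera(n); p=bot.camera_params(n); K=np.array(p['camera_matrix'])
    if n=='wrist':
        T=np.eye(4);T[:3,:3]=R.from_quat(o['tool_rot']).as_matrix();T[:3,3]=o['eef_pos'];T=T@np.array(p['T_tool_cam'])
    else:
        C=np.eye(4);C[:3,:3]=cv2.Rodrigues(np.array(p['rvec'],float))[0];C[:3,3]=np.ravel(p['tvec']);T=np.linalg.inv(C)
    return im,d,K,T
def cloud(d,K,T):
    v,u=np.indices(d.shape); P=np.stack([(u-K[0,2])/K[0,0]*d,(v-K[1,2])/K[1,1]*d,d],-1)
    return P@T[:3,:3].T+T[:3,3]
def save(tag,n):
    im,d,K,T=cam(n); np.savez(f'{tag}.npz',im=im,d=d,K=K,T=T); cv2.imwrite(f'pics/{tag}.png',im); return im,d,K,T
E
python3 - <<'E'
from h import *
o=bot.get_obs();print({k:np.round(v,3) for k,v in o.items()})
print(R.from_quat(o['tool_rot']).as_matrix().round(3))
a=save('scene0','scene')[0];b=save('side0','side')[0];c=save('wrist0','wrist');print(c[3].round(3),bot.camera_params('wrist'))
E
```

```text
{'clock': np.float64(0.0), 'joint_pos': array([-0.   ,  0.241,  0.004,  1.335,  0.   ,  1.571]), 'joint_vel': array([-0.   , -0.   , -0.   , -0.   ,  0.001, -0.001]), 'tau': array([ 1.0000e-03, -3.7232e+01,  2.5241e+01,  1.7000e-02,  0.0000e+00,
        0.0000e+00]), 'eef_pos': array([ 0.499, -0.   ,  0.23 ]), 'tool_rot': array([-0.501,  0.501, -0.499,  0.499]), 'ft_force': array([-0.391, -0.111,  0.241]), 'ft_torque': array([-0.005,  0.01 ,  0.012]), 'grip_width': np.float64(0.085)}
[[-0.    -0.002  1.   ]
 [-1.     0.    -0.   ]
 [-0.    -1.    -0.002]]
[[ 1.    -0.    -0.002  0.5  ]
 [-0.001 -0.962 -0.273  0.069]
 [-0.002  0.273 -0.962  0.373]
 [ 0.     0.     0.     1.   ]] {'camera_matrix': array([[323.34757325,   0.        , 281.40654034],
       [  0.        , 323.34757325, 211.18227023],
       [  0.        ,   0.        ,   1.        ]]), 'T_tool_cam': array([[ 7.85925015e-04,  9.62106218e-01,  2.72673812e-01,
        -6.86538374e-02],
       [ 2.13308334e-04, -2.72674051e-01,  9.62106447e-01,
        -1.42342675e-01],
       [ 9.99999668e-01, -6.97979928e-04, -4.19526632e-04,
        -3.12171293e-05],
       [ 0.00000000e+00,  0.00000000e+00,  0.00000000e+00,
         1.00000000e+00]])}
```

View pics/scene0.png

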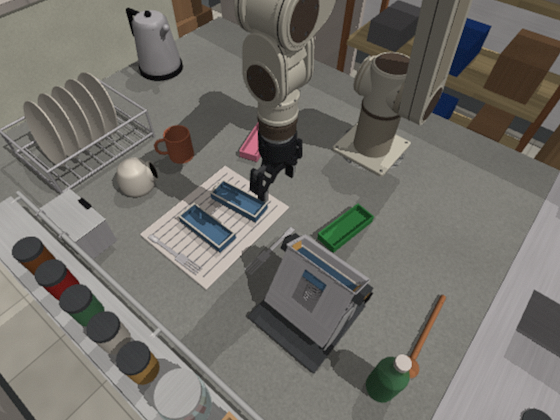

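View pics/side0.png

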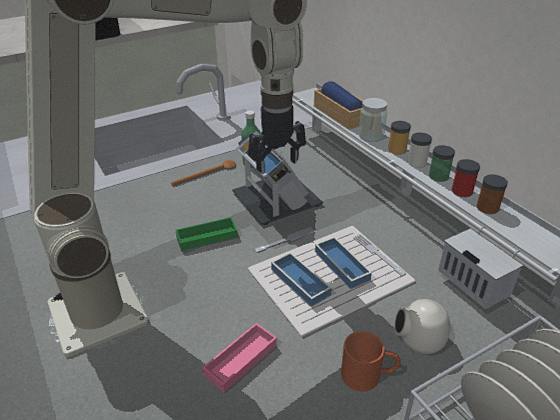

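The scene picture shows the two blue dishes on the board at about (240,201) and (207,227). The green look-alike is at (345,228), the pink one at (250,143) and the dispenser at about (318,285). In the side view the blue ones are at (300,277) and (343,261). Blue on the draining board fits the description, green and pink do not. Next I measure from both views.

```bash
python3 - <<'E'
from h import *
for n in ['scene0','side0','wrist0']:
    f=np.load(n+'.npz');im,d,K,T=[f[k] for k in ('im','d','K','T')]
    P=cloud(d,K,T);h=cv2.cvtColor(im,cv2.COLOR_BGR2HSV)
    m=((h[...,0]>95)&(h[...,0]<125)&(h[...,1]>90)&(d>0)&(P[...,2]<.3)&(P[...,2]>0)&(P[...,0]>.2)&(P[...,0]<.8)&(abs(P[...,1])<.5)).astype(np.uint8)
    k,l,s,c=cv2.connectedComponentsWithStats(m)
    for i in range(1,k):
        if s[i,4]<60: continue
        q=P[l==i]; r=cv2.minAreaRect(q[:,:2].astype(np.float32))
        print(n,c[i].round(),s[i,4],'ctr',np.round(r[0],4),'size',np.round(r[1],4),'ang',round(r[2],1),'z',np.percentile(q[:,2],[2,50,98]).round(4))
im=cv2.imread('pics/scene0.png')[215:375,230:400];side=cv2.imread('pics/side0.png')[120:230,220:340]
cv2.imwrite('pics/crop1.png',np.hstack([cv2.resize(im,(510,480),interpolation=2),cv2.resize(cv2.imread('pics/wrist0.png'),(290,480))*0+cv2.resize(side,(290,480))]))
E
```

```text
scene0 [239. 198.] 659 ctr [ 0.4559 -0.176 ] size [0.0476 0.144 ] ang 7.7 z [0.0154 0.0192 0.0305]
scene0 [239. 209.] 172 ctr [ 0.4881 -0.1582] size [0.0502 0.1679] ang 24.4 z [0.0133 0.0234 0.033 ]
scene0 [206. 224.] 782 ctr [ 0.5817 -0.1809] size [0.0504 0.143 ] ang 0.9 z [0.0154 0.0191 0.0291]
scene0 [211. 238.] 128 ctr [ 0.6144 -0.1636] size [0.0532 0.1659] ang 19.1 z [0.0125 0.0219 0.032 ]
scene0 [327. 268.] 356 ctr [0.5403 0.1785] size [0.0121 0.1465] ang 0.4 z [0.1301 0.1375 0.144 ]
scene0 [314. 280.] 162 ctr [0.5939 0.1791] size [0.0093 0.0535] ang 0.2 z [0.1482 0.1611 0.1685]
side0 [270. 162.] 191 ctr [0.5696 0.1714] size [0.0638 0.0447] ang 88.3 z [0.1297 0.1436 0.1603]
side0 [343. 258.] 733 ctr [ 0.5939 -0.1695] size [0.0458 0.151 ] ang 0.8 z [0.0109 0.0155 0.0328]
side0 [342. 271.] 285 ctr [ 0.5594 -0.1889] size [0.0587 0.1643] ang 21.2 z [0.0118 0.0242 0.0344]
side0 [301. 275.] 793 ctr [ 0.4656 -0.1643] size [0.0506 0.1464] ang 5.6 z [0.0111 0.0155 0.0319]
side0 [300. 288.] 285 ctr [ 0.4589 -0.1746] size [0.0635 0.1593] ang 7.6 z [0.0122 0.0235 0.0341]
wrist0 [381.  27.] 4811 ctr [0.5607 0.1262] size [0.0381 0.0533] ang 89.9 z [0.1283 0.1401 0.1528]
wrist0 [243. 261.] 316 ctr [ 0.4536 -0.0914] size [0.0596 0.0019] ang 6.7 z [0.0147 0.0236 0.0319]
wrist0 [351. 266.] 372 ctr [ 0.5808 -0.0637] size [0.0651 0.1497] ang 5.1 z [0.0144 0.0235 0.0323]
wrist0 [249. 314.] 3787 ctr [ 0.4598 -0.1723] size [0.0509 0.1412] ang 6.3 z [0.0157 0.0172 0.0262]
wrist0 [355. 320.] 3929 ctr [ 0.5843 -0.1263] size [0.0616 0.2566] ang 5.6 z [0.0156 0.0171 0.0287]
wrist0 [326. 331.] 72 ctr [ 0.5546 -0.1872] size [0.0751 0.0005] ang 89.3 z [0.0183 0.0235 0.0287]
```

View pics/wrist0.png

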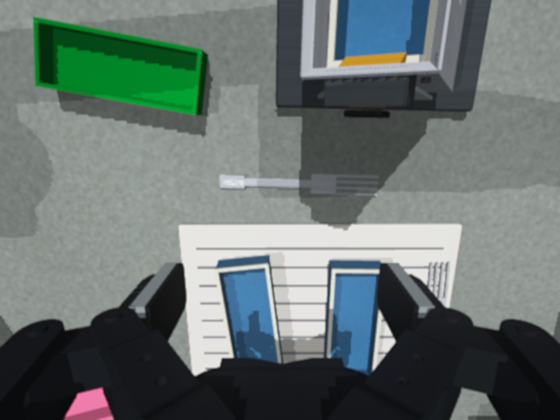

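The wrist view shows the tines of a fork at (350,185), the dispenser mouth at the top (380,40), dish_a at (248,314) and dish_b at (355,320). Now I look at the dispenser from above.

Request:
move_arm([
  {"grip": 0,"linear": [-0.2,-0.13,0.06],"twist": 0},
  {"grip": 0,"linear": [-0.2,-0.13,0.06],"twist": 0},
  {"grip": 0,"linear": [-0.2,-0.13,0.06],"twist": 0},
  {"grip": 0,"linear": [-0.2,-0.13,0.06],"twist": 0},
  {"grip": 0,"linear": [-0.1,-0.1,0],"twist": 0},
])

```text
clock: 0.65
eef_pos: [0.5462, 0.1815, 0.3505]
tool_rot: [-0.503, 0.506, -0.499, 0.492]
ft_force: [0.6, -0.4, -1.1]
grip_width: 0.0853
```

```bash
python3 - <<'E'
from h import *
o=bot.get_obs();print(o['eef_pos'].round(4),R.from_quat(o['tool_rot']).as_matrix().round(3).tolist(),abs(o['joint_vel']).max())
im,d,K,T=save('wrist1','wrist'); P=cloud(d,K,T); np.save('P1.npy',P)
cv2.imwrite('pics/w1.png',cv2.resize(im,(784,588)))
E
```

```text
[0.5462 0.1815 0.3505] [[-0.01, -0.018, 1.0], [-1.0, -0.003, -0.01], [0.003, -1.0, -0.018]] 0.8245424362543922
```

View pics/w1.png

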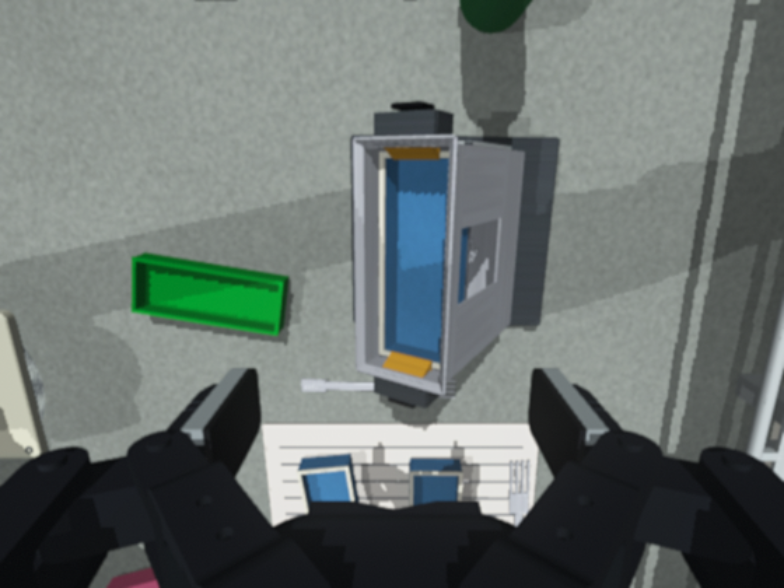

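Viewed at 1.4x: the lip corners are near (353,137), (457,135), (357,370) and (446,393), and the catches are at (414,153) and (408,364). I measure these against depth and against the second (scene) view.

```bash
python3 - <<'E'
from h import *
f=np.load('wrist1.npz');K,T,im,d=f['K'],f['T'],f['im'],f['d']; P=np.load('P1.npy')
def ray(u,v,z):
    r=T[:3,:3]@np.array([(u-K[0,2])/K[0,0],(v-K[1,2])/K[1,1],1]);t=(z-T[2,3])/r[2];return T[:3,3]+t*r
for (u,v),z in zip([(353,137),(357,370),(457,135),(446,393)],[.161,.161,.199,.199]):
    print((u,v),ray(u/1.4,v/1.4,z).round(4), P[int(v/1.4)-2:int(v/1.4)+3,int(u/1.4)-2:int(u/1.4)+3,2].max().round(4))
h=cv2.cvtColor(im,cv2.COLOR_BGR2HSV)
o=(h[...,0]>10)&(h[...,0]<30)&(h[...,1]>150)&(P[...,2]>.1)&(d>0)
for lo,hi in((60,160),(160,300)):
    mm=o.copy();mm[:lo]=0;mm[hi:]=0;q=P[mm];print('catch',mm.sum(),q.min(0).round(4),q.max(0).round(4))
b=(h[...,0]>95)&(h[...,0]<125)&(h[...,1]>90)&(P[...,2]>.1)&(d>0);b[:, 318:]=0
q=P[b];c=q.mean(0);
from numpy.linalg import svd
for _ in range(5):
    c=q.mean(0);n=svd(q-c,full_matrices=False)[2][2];n*=np.sign(n[2]);e=abs((q-c)@n);q=q[e<max(.003,np.median(e)*2)]
print('floor n',n.round(3),'c',c.round(4),len(q),q.min(0).round(4),q.max(0).round(4))
# far/near outer lip: points with z>.15
m=(P[...,2]>.15)&(d>0)&(P[...,2]<.23)&(P[...,1]>.05)&(P[...,1]<.3)&(P[...,0]>.48)&(P[...,0]<.68)
q=P[m];print(q.min(0).round(4),q.max(0).round(4))
# profile along x at image row through the middle
r=190
for u in range(245,345,3): print(u,P[r,u].round(4),im[r,u])
E
```

```text
(353, 137) [0.5152 0.2701 0.161 ] 0.1622
(357, 370) [0.5121 0.0937 0.161 ] 0.1626
(457, 135) [0.5828 0.2683 0.199 ] 0.2
(446, 393) [0.5798 0.0935 0.199 ] 0.1993
catch 243 [0.5384 0.2561 0.1563] [0.5737 0.2623 0.1807]
catch 351 [0.5337 0.0978 0.1538] [0.5697 0.1067 0.1808]
floor n [-0.474  0.014  0.88 ] c [0.5634 0.1836 0.1394] 4173 [0.5409 0.1031 0.1284] [0.5808 0.2546 0.1509]
[0.511  0.0701 0.15  ] [0.6054 0.291  0.2005]
245 [ 0.4825  0.1437 -0.001 ] [150 154 147]
248 [0.4874 0.1441 0.0005] [152 156 149]
251 [ 0.4918  0.1435 -0.0018] [117 120 112]
254 [0.5138 0.1786 0.1603] [167 159 155]
257 [0.5169 0.1784 0.1595] [172 166 160]
260 [0.52   0.1783 0.159 ] [142 135 131]
263 [0.5229 0.1773 0.1546] [119 114 110]
266 [0.5257 0.176  0.1487] [118 112 108]
269 [0.5286 0.1749 0.1438] [120 116 114]
272 [0.532  0.1751 0.1449] [181 193 192]
275 [0.5353 0.175  0.1445] [110  94  76]
278 [0.5384 0.1736 0.138 ] [105  76  43]
281 [0.5416 0.1723 0.1321] [103  74  43]
284 [0.545  0.1713 0.1275] [135  97  52]
287 [0.5484 0.1718 0.1299] [167 121  63]
290 [0.5519 0.1722 0.132 ] [166 121  62]
293 [0.5552 0.1728 0.1349] [163 118  61]
296 [0.5586 0.1733 0.1372] [158 114  59]
299 [0.5619 0.1735 0.1383] [153 110  58]
302 [0.5652 0.1738 0.14  ] [153 109  59]
305 [0.5684 0.1742 0.1415] [145 104  55]
308 [0.5715 0.1747 0.1442] [144 103  55]
311 [0.5748 0.1749 0.145 ] [143 103  55]
314 [0.5778 0.1755 0.1482] [143 103  53]
317 [0.581  0.1757 0.149 ] [98 85 72]
320 [0.5792 0.1865 0.1988] [155 148 144]
323 [0.5835 0.1835 0.1848] [120 114 109]
326 [0.5872 0.182  0.178 ] [118 113 109]
329 [0.5924 0.1782 0.1611] [105  78  49]
332 [0.5965 0.1766 0.1537] [100  78  55]
335 [0.6178 0.15   0.0319] [97 92 88]
338 [0.622  0.1502 0.0329] [98 93 90]
341 [0.6259 0.1507 0.0353] [97 92 88]
344 [0.6296 0.1514 0.0389] [162 155 151]
```

Request:
move_arm([
  {"grip": 0,"linear": [0.22,0,0],"twist": 0},
  {"grip": 0,"linear": [0.22,0.06,-0.03],"twist": 0},
  {"grip": 0,"linear": [0.22,0.06,-0.03],"twist": 0},
  {"grip": 0,"linear": [0.22,0.06,-0.03],"twist": 0},
  {"grip": 0,"linear": [0.22,0.06,-0.03],"twist": 0},
])

```text
clock: 1.2
eef_pos: [0.5234, -0.0335, 0.3034]
tool_rot: [0.505, -0.5, 0.494, -0.501]
ft_force: [0.3, 0.2, -0.4]
grip_width: 0.0851
```

Request:
move_arm([
  {"grip": 0,"linear": [0.15,0,0],"twist": 0},
  {"grip": 0,"linear": [0.08,0,0],"twist": 0},
  {"grip": 0,"linear": [0,0,0],"twist": 0},
  {"grip": 0,"linear": [0,0,0],"twist": 0},
  {"grip": 0,"linear": [0,0,0],"twist": 0},
])

```text
clock: 1.7
eef_pos: [0.5194, -0.0867, 0.299]
tool_rot: [-0.504, 0.505, -0.495, 0.496]
ft_force: [-0.9, 0.0, 0.3]
grip_width: 0.0854
```

```bash
python3 - <<'E'
from h import *
o=bot.get_obs();Rt=R.from_quat(o['tool_rot']).as_matrix();print(o['eef_pos'].round(4),Rt.round(3).tolist(),abs(o['joint_vel']).max())
im,d,K,T=save('wrist2','wrist'); P=cloud(d,K,T); np.save('P2.npy',P)
L=(P-o['eef_pos'])@Rt
m=(d>0)&(d<.2)&(L[...,1]>-.06)
for s in(-1,1):
    q=L[m&(s*L[...,2]>0)];print('finger',len(q),q.min(0).round(4),q.max(0).round(4))
# rim outline of dishes: points 8..45mm over board within region
h=cv2.cvtColor(im,cv2.COLOR_BGR2HSV)
b=((h[...,0]>95)&(h[...,0]<125)&(h[...,1]>90)&(P[...,2]<.05)&(P[...,2]>.012)&(d>.2)&(P[...,1]<-.05)).astype(np.uint8)
k,l,s,c=cv2.connectedComponentsWithStats(b)
for i in range(1,k):
    if s[i,4]<100: continue
    q=P[l==i];f=q[(q[:,2]<.020)]
    if len(f)<100: continue
    r=cv2.minAreaRect(f[:,:2].astype(np.float32));print(c[i].round(),s[i,4],np.round(r[0],4),np.round(r[1],4),round(r[2],2),np.median(f[:,2]).round(4))
rim=(P[...,2]>.031)&(P[...,2]<.048)&(d>.2)&(P[...,1]<-.05)&(P[...,1]>-.3)&(P[...,0]>.4)&(P[...,0]<.65)
for lo,hi in((.4,.522),(.522,.64)):
    q=P[rim&(P[...,0]>lo)&(P[...,0]<hi)];r=cv2.minAreaRect(q[:,:2].astype(np.float32));print('rim',len(q),np.round(r[0],4),np.round(r[1],4),round(r[2],2),np.median(q[:,2]).round(4))
cv2.imwrite('pics/w2.png',cv2.resize(im,(784,588)))
E
```

```text
[ 0.5194 -0.0867  0.299 ] [[0.001, -0.018, 1.0], [-1.0, 0.002, 0.001], [-0.002, -1.0, -0.018]] 0.007542810120075819
finger 3781 [-0.0138 -0.06   -0.0728] [ 0.0122 -0.0129 -0.0411]
finger 3791 [-0.0139 -0.06    0.0409] [ 0.012  -0.0125  0.0728]
[241. 235.] 3952 [ 0.4598 -0.174 ] [0.0508 0.148 ] 6.22 0.017
[335. 239.] 3960 [ 0.5876 -0.1783] [0.1475 0.0512] 89.33 0.017
rim 1289 [ 0.4616 -0.1712] [0.0626 0.1611] 6.37 0.0379
rim 1256 [ 0.5857 -0.1751] [0.1606 0.0627] 89.13 0.038
```

View pics/w2.png

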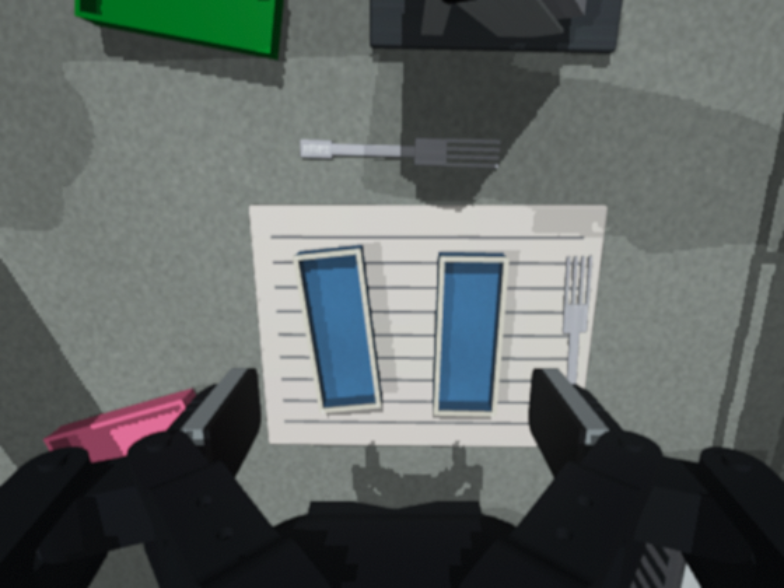

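Rim measurements match 62 x 160 mm at z = 0.038: dish A is at (0.4616, -0.1712) with yaw 6.4°, dish B at (0.5857, -0.1751) with yaw -0.9°. Forks are at (400,150) and (575,300) in the 1.4x view, clear of both. I take B first.

Request:
move_arm([
  {"grip": 0,"linear": [0.09,0.19,0.072],"twist": 0.0076},
  {"grip": 0,"linear": [0.09,0.19,0.072],"twist": 0},
  {"grip": 0,"linear": [0.09,0.19,0.072],"twist": 0},
  {"grip": 0,"linear": [0.09,0.19,0.072],"twist": 0},
  {"grip": 0,"linear": [0.09,0.19,0.072],"twist": 0},
])

```text
clock: 2.25
eef_pos: [0.5982, -0.1713, 0.1127]
tool_rot: [-0.499, 0.499, -0.501, 0.501]
ft_force: [0.6, -1.0, 0.2]
grip_width: 0.0855
```

Request:
move_arm([
  {"grip": 0,"linear": [0,0,0],"twist": 0},
  {"grip": 0,"linear": [0,0,0],"twist": 0},
  {"grip": 0,"linear": [0,0,0],"twist": 0},
  {"grip": 0,"linear": [0,0,0],"twist": 0},
  {"grip": 0,"linear": [0,0,0],"twist": 0},
])

```text
clock: 2.75
eef_pos: [0.5977, -0.1671, 0.1097]
tool_rot: [0.502, -0.5, 0.497, -0.501]
ft_force: [-0.5, 0.1, 0.1]
grip_width: 0.0852
```

```bash
cat >> h.py <<'E'
def delta(p,yaw=None):
    "remaining shift (interface units) to world p, and twist to make tool z point at yaw(deg) in world"
    o=bot.get_obs();M=R.from_quat(o['tool_rot']).as_matrix();y=np.degrees(np.arctan2(M[1,2],M[0,2]))
    print('t',o['clock'].round(2),'pos',o['eef_pos'].round(4),'yaw',y.round(2),'down',M[:,1].round(4),'F',o['ft_force'].round(1),'w',o['grip_width'].round(4))
    print('lin',(M.T@(np.array(p)-o['eef_pos'])/.2).round(4),'twist',None if yaw is None else round(-np.radians(yaw-y)/2,4))
E
python3 -c "
from h import *
delta([.5857,-.1751,.0225],-.87)"
```

```text
Traceback (most recent call last):
  File "h.py", line 19, in delta
    print('t',o['clock'].round(2),'pos',o['eef_pos'].round(4),'yaw',y.round(2),'down',M[:,1].round(4),'F',o['ft_force'].round(1),'w',o['grip_width'].round(4))
              ^^^^^^^^^^^^^^^^
AttributeError: 'float' object has no attribute 'round'
```

```bash
sed -i "s/o\['clock'\].round(2)/round(float(o['clock']),2)/;s/o\['grip_width'\].round(4)/round(float(o['grip_width']),4)/" h.py
python3 -c "
from h import *
delta([.5857,-.1751,.0225],-.87)"
```

```text
t 2.75 pos [ 0.5977 -0.1671  0.1097] yaw 0.35 down [-0.0028  0.002  -1.    ] F [-0.5  0.1  0.1] w 0.0852
lin [ 0.0407  0.436  -0.0589] twist 0.0106
```

Request:
move_arm([
  {"grip": 0,"linear": [0.04,0.1,-0.06],"twist": 0.0106},
  {"grip": 0,"linear": [0,0,0],"twist": 0},
  {"grip": 0,"linear": [0,0.1,0],"twist": 0},
  {"grip": 0,"linear": [0,0.1,0],"twist": 0},
  {"grip": 0,"linear": [0,0,0],"twist": 0},
])

```text
clock: 3.25
eef_pos: [0.5923, -0.1744, 0.06]
tool_rot: [0.494, -0.498, 0.507, -0.501]
ft_force: [-1.2, -0.2, -0.5]
grip_width: 0.0855
```

```bash
python3 -c "
from h import *
delta([.5857,-.1751,.0225],-.87)"
```

```text
t 3.25 pos [ 0.5923 -0.1744  0.06  ] yaw -0.68 down [ 0.0161 -0.0022 -0.9999] F [-1.2 -0.2 -0.5] w 0.0855
lin [ 0.0035  0.1868 -0.0361] twist 0.0017
```

Request:
move_arm([
  {"grip": 0,"linear": [0.003,0,-0.036],"twist": 0},
  {"grip": 0,"linear": [0,0.09,0],"twist": 0},
  {"grip": 0,"linear": [0,0.07,0],"twist": 0},
  {"grip": 0,"linear": [0,0,0],"twist": 0},
  {"grip": 0,"linear": [0,0,0],"twist": 0},
])

```text
clock: 3.75
eef_pos: [0.5897, -0.1755, 0.0352]
tool_rot: [0.492, -0.494, 0.511, -0.503]
ft_force: [0.0, 0.4, -0.3]
grip_width: 0.0855
```

```bash
python3 -c "
from h import *
delta([.5857,-.1751,.0225],-.87)
delta([.5857,-.1751,.0225],-.87)"
```

```text
t 3.75 pos [ 0.5897 -0.1755  0.0352] yaw -0.58 down [ 0.0273 -0.0051 -0.9996] F [ 0.   0.4 -0.3] w 0.0855
lin [-0.0022  0.0631 -0.0218] twist 0.0025
t 3.75 pos [ 0.5897 -0.1755  0.0352] yaw -0.58 down [ 0.0273 -0.0051 -0.9996] F [ 0.   0.4 -0.3] w 0.0855
lin [-0.0022  0.0631 -0.0218] twist 0.0025
```

Request:
move_arm([
  {"grip": 0,"linear": [0,0.02,-0.022],"twist": 0.0025},
  {"grip": 0,"linear": [0,0.043,0],"twist": 0},
  {"grip": 0,"linear": [0,0.0,0],"twist": 0},
  {"grip": 0.15,"linear": [0,0,0],"twist": 0},
  {"grip": 0.15,"linear": [0,0,0],"twist": 0},
])

```text
clock: 4.25
eef_pos: [0.5863, -0.1759, 0.0234]
tool_rot: [0.49, -0.495, 0.513, -0.502]
ft_force: [0.4, -0.5, -0.3]
grip_width: 0.0725
```

```bash
python3 -c "
from h import *
delta([.5857,-.1751,.0225],-.87)"
```

```text
t 4.25 pos [ 0.5863 -0.1759  0.0234] yaw -0.9 down [ 0.0297 -0.0058 -0.9995] F [ 0.4 -0.5 -0.3] w 0.0725
lin [-0.004   0.0046 -0.003 ] twist -0.0003
```

Close, then lift.

Request:
move_arm([
  {"grip": 1,"linear": [0,0,0],"twist": 0},
  {"grip": 1,"linear": [0,0,0],"twist": 0},
  {"grip": 1,"linear": [0,0,0],"twist": 0},
  {"grip": 1,"linear": [0,0,0],"twist": 0},
  {"grip": 1,"linear": [0,0,0],"twist": 0},
])

```text
clock: 4.75
eef_pos: [0.5864, -0.176, 0.0242]
tool_rot: [0.49, -0.495, 0.513, -0.502]
ft_force: [-1.0, -0.7, 0.1]
grip_width: 0.0598
```

Request:
move_arm([
  {"grip": 1,"linear": [0,-0.05,0],"twist": 0},
  {"grip": 1,"linear": [0,-0.1,0],"twist": 0},
  {"grip": 1,"linear": [0,-0.1,0],"twist": 0},
  {"grip": 1,"linear": [0,-0.1,0],"twist": 0},
  {"grip": 1,"linear": [0,0,0],"twist": 0},
])

```text
clock: 5.25
eef_pos: [0.5819, -0.1748, 0.0951]
tool_rot: [0.491, -0.497, 0.511, -0.501]
ft_force: [0.6, -0.3, -1.7]
grip_width: 0.0599
```

```bash
python3 - <<'E'
from h import *
delta([.5464,.180,.30],-.5)
o=bot.get_obs();Rt=R.from_quat(o['tool_rot']).as_matrix()
im,d,K,T=save('wrist3','wrist'); P=cloud(d,K,T);L=(P-o['eef_pos'])@Rt
m=(d>0)&(d<.2)&(L[...,1]>-.06)&(L[...,1]<.02)&(abs(L[...,2])>.031)&(abs(L[...,0])<.02);print('tip',np.percentile(L[m][:,1],99))
h=cv2.cvtColor(im,cv2.COLOR_BGR2HSV)
q=L[(L[...,1]>-.03)&(L[...,1]<.05)&(abs(L[...,2])<.04)&(L[...,0]>-.12)&(L[...,0]<.12)&(d>0)&(h[...,1]<60)&(h[...,2]>120)]
print('white rim, tool',len(q),np.percentile(q,[1,50,99],axis=0).round(4))
cv2.imwrite('pics/w3.png',im)
E
```

```text
t 5.25 pos [ 0.5819 -0.1748  0.0951] yaw -0.89 down [ 0.0233 -0.004  -0.9997] F [ 0.6 -0.3 -1.7] w 0.0599
lin [-1.7671 -1.0355 -0.1811] twist -0.0034
tip -0.012265760281643124
white rim, tool 7868 [[-0.0813 -0.0266 -0.035 ]
 [-0.0459 -0.0141 -0.0017]
 [ 0.0392 -0.0113  0.0348]]
```

View pics/w3.png

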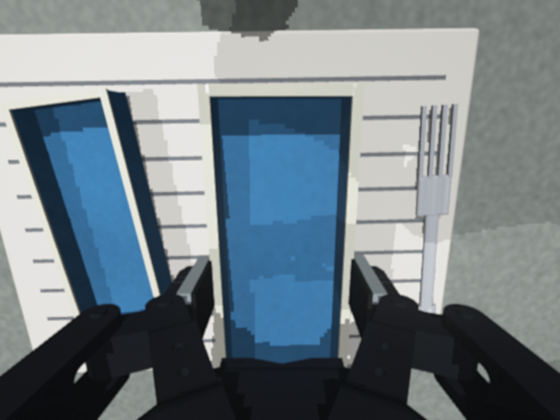

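Dish B is held, rim at (210-355, 90) in the picture, centred between the pads. I carry it over.

Request:
move_arm([
  {"grip": 1,"linear": [-0.08,-0.15,0],"twist": 0},
  {"grip": 1,"linear": [-0.16,-0.15,-0.02],"twist": 0},
  {"grip": 1,"linear": [-0.16,-0.15,-0.02],"twist": 0},
  {"grip": 1,"linear": [-0.16,-0.15,-0.02],"twist": 0},
  {"grip": 1,"linear": [-0.16,-0.15,-0.02],"twist": 0},
])

```text
clock: 5.8
eef_pos: [0.5579, -0.0289, 0.2339]
tool_rot: [-0.494, 0.507, -0.505, 0.493]
ft_force: [0.7, 0.7, -2.7]
grip_width: 0.0599
```

Request:
move_arm([
  {"grip": 1,"linear": [-0.2,-0.15,-0.02],"twist": 0},
  {"grip": 1,"linear": [-0.2,-0.1,-0.02],"twist": 0},
  {"grip": 1,"linear": [-0.2,0,0],"twist": 0},
  {"grip": 1,"linear": [-0.15,0,0],"twist": 0},
  {"grip": 1,"linear": [0,0,0],"twist": 0},
])

```text
clock: 6.3
eef_pos: [0.5528, 0.1303, 0.2844]
tool_rot: [-0.495, 0.506, -0.504, 0.494]
ft_force: [-0.5, -0.6, -2.7]
grip_width: 0.0599
```

Request:
move_arm([
  {"grip": 1,"linear": [0,0,0],"twist": 0},
  {"grip": 1,"linear": [0,0,0],"twist": 0},
  {"grip": 1,"linear": [0,0,0],"twist": 0},
  {"grip": 1,"linear": [0,0,0],"twist": 0},
  {"grip": 1,"linear": [0,0,0],"twist": 0},
])

```text
clock: 6.8
eef_pos: [0.5515, 0.1272, 0.2802]
tool_rot: [-0.497, 0.508, -0.504, 0.491]
ft_force: [1.1, -0.1, -2.1]
grip_width: 0.0602
```

```bash
python3 -c "
from h import *
delta([.5464,.179,.22],-.5)"
```

```text
t 6.8 pos [0.5515 0.1272 0.2802] yaw -1.37 down [-0.0107 -0.0013 -0.9999] F [ 1.1 -0.1 -2.1] w 0.0602
lin [-0.2589  0.3007 -0.0284] twist -0.0076
```

Request:
move_arm([
  {"grip": 1,"linear": [-0.13,0,-0.014],"twist": -0.006},
  {"grip": 1,"linear": [-0.13,0,-0.014],"twist": 0},
  {"grip": 1,"linear": [0,0.1,0],"twist": 0},
  {"grip": 1,"linear": [0,0.1,0],"twist": 0},
  {"grip": 1,"linear": [0,0.05,0],"twist": 0},
])

```text
clock: 7.3
eef_pos: [0.549, 0.1777, 0.2315]
tool_rot: [-0.496, 0.506, -0.504, 0.494]
ft_force: [0.1, -0.2, -1.9]
grip_width: 0.0602
```

Request:
move_arm([
  {"grip": 1,"linear": [0,0,0],"twist": 0},
  {"grip": 1,"linear": [0,0,0],"twist": 0},
  {"grip": 1,"linear": [0,0,0],"twist": 0},
  {"grip": 1,"linear": [0,0,0],"twist": 0},
  {"grip": 1,"linear": [0,0,0],"twist": 0},
])

```text
clock: 7.8
eef_pos: [0.5497, 0.176, 0.2329]
tool_rot: [-0.495, 0.506, -0.504, 0.494]
ft_force: [0.4, 0.9, -2.2]
grip_width: 0.0602
```

```bash
python3 - <<'E'
from h import *
delta([.5464,.179,.205],-.6)
# remeasure sleeve vs dish from scene+side
for n in('scene','side'):
    im,d,K,T=save(n+'4',n)
s=cv2.imread('pics/scene4.png')[200:350,240:390];t=cv2.imread('pics/side4.png')[110:220,210:320]
cv2.imwrite('pics/c4.png',np.hstack([cv2.resize(s,(400,400),interpolation=2),cv2.resize(t,(400,400),interpolation=2)]))
E
```

```text
t 7.8 pos [0.5497 0.176  0.2329] yaw -1.23 down [-3.1e-03  4.0e-04 -1.0e+00] F [ 0.4  0.9 -2.2] w 0.0602
lin [-0.0145  0.1394 -0.0163] twist -0.0055
```

View pics/c4.png

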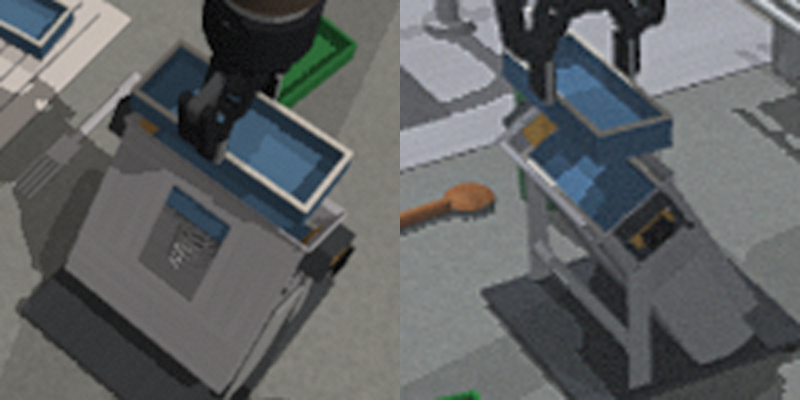

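The dish hangs level above the mouth and lines up with it in both views. I lower it.

Request:
move_arm([
  {"grip": 1,"linear": [-0.02,0.04,-0.02],"twist": -0.01},
  {"grip": 1,"linear": [0,0.05,0],"twist": 0},
  {"grip": 1,"linear": [0,0.04,0],"twist": 0},
  {"grip": 1,"linear": [0,0,0],"twist": 0},
  {"grip": 1,"linear": [0,0,0],"twist": 0},
])

```text
clock: 8.4
eef_pos: [0.5443, 0.1807, 0.204]
tool_rot: [0.501, -0.501, 0.499, -0.499]
ft_force: [0.3, -0.2, -3.1]
grip_width: 0.0601
```

```bash
python3 -c "
from h import *
delta([.5464,.179,.1985],-.6)"
```

```text
t 8.4 pos [0.5443 0.1807 0.204 ] yaw 0.06 down [-0.0049  0.     -1.    ] F [ 0.3 -0.2 -3.1] w 0.0601
lin [0.0085 0.0274 0.0108] twist 0.0057
```

Request:
move_arm([
  {"grip": 1,"linear": [0.007,0,0.01],"twist": 0.003},
  {"grip": 1,"linear": [0,0.015,0],"twist": 0},
  {"grip": 1,"linear": [0,0.012,0],"twist": 0},
  {"grip": 1,"linear": [0,0,0],"twist": 0},
  {"grip": 1,"linear": [0,0,0],"twist": 0},
])

```text
clock: 8.9
eef_pos: [0.5452, 0.1796, 0.1984]
tool_rot: [-0.5, 0.504, -0.499, 0.497]
ft_force: [-2.6, 0.8, -1.6]
grip_width: 0.06
```

```bash
python3 -c "
from h import *
delta([.5464,.179,.1985],-.6)"
```

```text
t 8.9 pos [0.5452 0.1796 0.1984] yaw -0.34 down [-0.0073  0.0011 -1.    ] F [-2.6  0.8 -1.6] w 0.06
lin [ 0.0029 -0.0005  0.0058] twist 0.0023
```

Light contact with the far lip. I open gradually so the near side settles.

Request:
move_arm([
  {"grip": 0.24,"linear": [0,0,0],"twist": 0},
  {"grip": 0.2,"linear": [0,0,0],"twist": 0},
  {"grip": 0.16,"linear": [0,0,0],"twist": 0},
  {"grip": 0.12,"linear": [0,0,0],"twist": 0},
  {"grip": 0.08,"linear": [0,0,0],"twist": 0},
])

```text
clock: 9.4
eef_pos: [0.5487, 0.1797, 0.201]
tool_rot: [-0.498, 0.502, -0.501, 0.499]
ft_force: [0.3, 0.8, -0.2]
grip_width: 0.0786
```

Request:
move_arm([
  {"grip": 0,"linear": [0,0,0],"twist": 0},
  {"grip": 0,"linear": [0,0,0],"twist": 0},
  {"grip": 0,"linear": [0,-0.1,0],"twist": 0},
  {"grip": 0,"linear": [0,-0.2,0],"twist": 0},
  {"grip": 0,"linear": [0,-0.2,0],"twist": 0},
])

```text
clock: 9.9
eef_pos: [0.5452, 0.1783, 0.2965]
tool_rot: [-0.502, 0.504, -0.499, 0.495]
ft_force: [0.9, 0.2, 0.5]
grip_width: 0.0852
```

```bash
cat >> h.py <<'E'
def ctrs(tag,n):
    im,d,K,T=save(tag,n);P=cloud(d,K,T);h=cv2.cvtColor(im,cv2.COLOR_BGR2HSV)
    b=(h[...,0]>95)&(h[...,0]<125)&(h[...,1]>90)&(d>0)&(P[...,2]>.1)&(P[...,2]<.26)&(P[...,0]>.48)&(P[...,0]<.64)&(P[...,1]>.06)&(P[...,1]<.3)
    q=P[b]
    S=np.array([[.866,0,-.5],[0,1,0],[.5,0,.866]]);O=np.array([.559,.180,.160])  # columns: sleeve axes
    for _ in range(25):
        c=np.median(q,0);n_=np.linalg.svd(q-c,full_matrices=False)[2][2];n_=n_*np.sign(n_[2]);e=abs((q-c)@n_);q=q[e<max(.003,np.percentile(e,90))]
    s=(q-O)@S
    print(n,'floor normal in sleeve',(n_@S).round(3),'mean z',s[:,2].mean().round(4),'x',np.percentile(s[:,0],[1,99]).round(4),'y',np.percentile(s[:,1],[1,99]).round(4),len(q))
    w=(h[...,1]<60)&(h[...,2]>140)&(d>0)
    return im,P,(P-O)@S
E
python3 - <<'E'
from h import *
delta([.53,.21,.36])
im,P,L=ctrs('scene5','scene');im2,_,_=ctrs('side5','side');ctrs('wrist5','wrist')
cv2.imwrite('pics/c5.png',np.hstack([cv2.resize(im[200:350,240:390],(400,400),interpolation=2),cv2.resize(im2[110:220,210:320],(400,400),interpolation=2)]))
E
```

```text
t 9.9 pos [0.5452 0.1783 0.2965] yaw -0.33 down [-0.0129 -0.0025 -0.9999] F [0.9 0.2 0.5] w 0.0852
lin [-0.157  -0.317  -0.0808] twist None
scene floor normal in sleeve [0.231 0.011 0.973] mean z 0.0231 x [-0.0325  0.0022] y [-0.073   0.0716] 776
side floor normal in sleeve [0.275 0.021 0.961] mean z 0.0163 x [-0.0364  0.0206] y [-0.0836  0.0785] 402
wrist floor normal in sleeve [0.24  0.012 0.971] mean z 0.0198 x [-0.0322  0.0242] y [-0.0746  0.0757] 9673
```

View pics/c5.png

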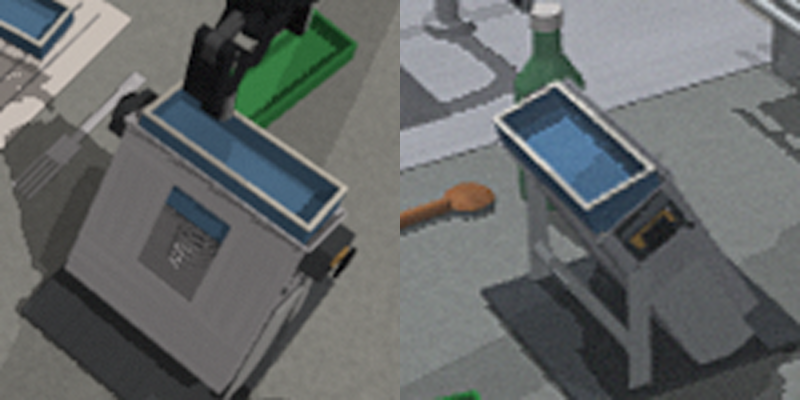

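The dish has dropped only partly. It is still tilted about 0.24 rad in the sleeve frame, with its near edge up on the near lip; catches are visible at (340,260) left and (655,220) right of the crop. I close the fingers and turn them 90°, then press the near rim down before pushing on the floor.

Request:
move_arm([
  {"grip": 1,"linear": [0,0,-0.03],"twist": -0.075},
  {"grip": 1,"linear": [0,0,0],"twist": -0.075},
  {"grip": 1,"linear": [0,0,0],"twist": -0.075},
  {"grip": 1,"linear": [0,0,0],"twist": -0.075},
  {"grip": 1,"linear": [0,0,0],"twist": -0.075},
])

```text
clock: 10.55
eef_pos: [0.5394, 0.1785, 0.2937]
tool_rot: [0.651, -0.285, 0.279, -0.646]
ft_force: [0.3, -0.1, 0.1]
grip_width: 0.0123
```

```bash
python3 -c "
from h import *
print(bot.get_obs()['joint_pos'].round(3))
delta([.5119,.180,.21],90)"
```

```text
[0.319 0.376 0.354 1.559 0.002 1.139]
t 10.55 pos [0.5394 0.1785 0.2937] yaw 42.98 down [-0.0114 -0.0021 -0.9999] F [ 0.3 -0.1  0.1] w 0.0123
lin [-0.0964  0.4199 -0.0914] twist -0.4103
```

Request:
move_arm([
  {"grip": 1,"linear": [0,0,0],"twist": -0.075},
  {"grip": 1,"linear": [0,0,0],"twist": -0.075},
  {"grip": 1,"linear": [0,0,0],"twist": -0.075},
  {"grip": 1,"linear": [0,0,0],"twist": -0.075},
  {"grip": 1,"linear": [0,0,0],"twist": -0.075},
])

```text
clock: 11.05
eef_pos: [0.5364, 0.1776, 0.2855]
tool_rot: [0.709, -0.033, 0.017, -0.704]
ft_force: [0.1, 0.3, -0.5]
grip_width: 0.0001
```

Request:
move_arm([
  {"grip": 1,"linear": [0,0,0],"twist": -0.03},
  {"grip": 1,"linear": [0,0,0],"twist": 0},
  {"grip": 1,"linear": [-0.12,0.0,0],"twist": 0},
  {"grip": 1,"linear": [0,0.12,0],"twist": 0},
  {"grip": 1,"linear": [0,0.12,0],"twist": 0},
])

```text
clock: 11.55
eef_pos: [0.5102, 0.1773, 0.234]
tool_rot: [0.709, -0.013, -0.005, -0.705]
ft_force: [-0.4, 0.3, 0.2]
grip_width: 0.0001
```

```bash
python3 -c "
from h import *
print(bot.get_obs()['joint_pos'].round(3))
delta([.5119,.180,.195],90)"
```

```text
[0.333 0.341 0.149 1.405 0.002 0.345]
t 11.55 pos [0.5102 0.1773 0.234 ] yaw 89.34 down [-0.0253 -0.0067 -0.9997] F [-0.4  0.3  0.2] w 0.0001
lin [0.0134 0.1949 0.015 ] twist -0.0058
```

Request:
move_arm([
  {"grip": 1,"linear": [0.015,0.08,0.015],"twist": 0},
  {"grip": 1,"linear": [0,0.08,0],"twist": 0},
  {"grip": 1,"linear": [0,0.02,0],"twist": 0},
  {"grip": 1,"linear": [0,0.0,0],"twist": 0},
  {"grip": 1,"linear": [0,0,0],"twist": 0},
])

```text
clock: 12.05
eef_pos: [0.508, 0.1787, 0.1907]
tool_rot: [0.711, -0.019, -0.006, -0.703]
ft_force: [-0.4, 1.4, 0.0]
grip_width: -0.0002
```

```bash
python3 -c "
from h import *
delta([.5159,.180,.177],90)"
```

```text
t 12.05 pos [0.508  0.1787 0.1907] yaw 89.01 down [-0.0358 -0.0105 -0.9993] F [-0.4  1.4  0. ] w -0.0002
lin [0.0419 0.0672 0.0079] twist -0.0086
```

Request:
move_arm([
  {"grip": 1,"linear": [0.03,0.0,0.005],"twist": 0},
  {"grip": 1,"linear": [0.005,0.03,0],"twist": 0},
  {"grip": 1,"linear": [0.005,0.03,0],"twist": 0},
  {"grip": 1,"linear": [0,0.02,0],"twist": 0},
  {"grip": 1,"linear": [0,0,0],"twist": 0},
])

```text
clock: 12.55
eef_pos: [0.5174, 0.1802, 0.1868]
tool_rot: [0.709, -0.015, -0.002, -0.705]
ft_force: [0.0, -0.3, -0.4]
grip_width: -0.0001
```

```bash
python3 - <<'E'
from h import *
delta([.5159,.180,.177],90)
ctrs('scene6','scene');ctrs('side6','side')
E
```

```text
t 12.55 pos [0.5174 0.1802 0.1868] yaw 88.95 down [-0.0246 -0.0053 -0.9997] F [ 0.  -0.3 -0.4] w -0.0001
lin [-0.0062  0.0493 -0.0007] twist -0.0092
scene floor normal in sleeve [0.207 0.005 0.978] mean z 0.0227 x [-0.0325  0.0018] y [-0.0733  0.0718] 740
side floor normal in sleeve [0.272 0.009 0.962] mean z 0.0161 x [-0.0357  0.0196] y [-0.0816  0.0775] 283
```

Request:
move_arm([
  {"grip": 1,"linear": [0,0.03,0],"twist": 0},
  {"grip": 1,"linear": [0,0.03,0],"twist": 0},
  {"grip": 1,"linear": [0,0.03,0],"twist": 0},
  {"grip": 1,"linear": [0,0,0],"twist": 0},
  {"grip": 1,"linear": [0,0,0],"twist": 0},
])

```text
clock: 13.15
eef_pos: [0.5188, 0.1806, 0.1875]
tool_rot: [-0.707, 0.009, -0.004, 0.707]
ft_force: [-0.0, -0.7, -0.3]
grip_width: -0.0002
```

```bash
python3 - <<'E'
from h import *
delta([.5159,.180,.177],90)
ctrs('scene6','scene');ctrs('side6','side')
E
```

```text
t 13.15 pos [0.5188 0.1806 0.1875] yaw 88.93 down [-0.007   0.0011 -1.    ] F [-0.  -0.7 -0.3] w -0.0002
lin [-0.0139  0.0526 -0.0032] twist -0.0094
scene floor normal in sleeve [0.16  0.005 0.987] mean z 0.0225 x [-0.0322  0.0273] y [-0.0733  0.0783] 753
side floor normal in sleeve [0.272 0.012 0.962] mean z 0.016 x [-0.0356  0.0199] y [-0.0817  0.0766] 283
```

Request:
move_arm([
  {"grip": 1,"linear": [-0.02,0.03,0],"twist": 0},
  {"grip": 1,"linear": [0,0.06,0],"twist": 0},
  {"grip": 1,"linear": [0,0.06,0],"twist": 0},
  {"grip": 1,"linear": [0,0.07,0],"twist": 0},
  {"grip": 1,"linear": [0,0.07,0],"twist": 0},
])

```text
clock: 13.75
eef_pos: [0.5198, 0.1809, 0.1838]
tool_rot: [-0.702, -0.007, -0.021, 0.712]
ft_force: [-30.7, -11.1, 76.6]
grip_width: 0.0001
```

```bash
python3 - <<'E'
from h import *
delta([.5159,.180,.177],90)
ctrs('scene6','scene');ctrs('side6','side')
E
```

```text
t 13.75 pos [0.5198 0.1809 0.1838] yaw 88.9 down [ 0.0396  0.0144 -0.9991] F [-30.7 -11.1  76.6] w 0.0001
lin [-0.0206  0.0333 -0.0055] twist -0.0096
scene floor normal in sleeve [0.264 0.002 0.964] mean z 0.0222 x [-0.0317  0.0014] y [-0.0729  0.0716] 725
side floor normal in sleeve [0.275 0.012 0.961] mean z 0.0148 x [-0.0356  0.0199] y [-0.0816  0.0788] 252
```

77 N and no give: the near corner is caught on the 45° flare of the near lip, because the dish sits about 4 mm too far down-slope. I back off and nudge it up-slope from inside its far wall.

Request:
move_arm([
  {"grip": 1,"linear": [0,-0.08,0],"twist": 0},
  {"grip": 1,"linear": [0,-0.1,0],"twist": 0},
  {"grip": 1,"linear": [0.08,-0.02,0],"twist": 0},
  {"grip": 1,"linear": [0.08,0,0],"twist": 0},
  {"grip": 1,"linear": [0,0,0],"twist": 0},
])

```text
clock: 14.35
eef_pos: [0.5507, 0.1799, 0.2311]
tool_rot: [-0.701, -0.01, -0.023, 0.713]
ft_force: [0.4, 0.0, -1.6]
grip_width: -0.0001
```

```bash
python3 - <<'E'
from h import *
delta([.548,.180,.190],90)
ctrs('scene6','scene');ctrs('side6','side')
E
```

```text
t 14.35 pos [0.5507 0.1799 0.2311] yaw 88.94 down [ 0.0473  0.017  -0.9987] F [ 0.4  0.  -1.6] w -0.0001
lin [-0.0231  0.2046 -0.0033] twist -0.0093
scene floor normal in sleeve [0.276 0.004 0.961] mean z 0.0225 x [-0.0315  0.001 ] y [-0.0732  0.0718] 718
side floor normal in sleeve [0.253 0.006 0.967] mean z 0.0153 x [-0.0355  0.0206] y [-0.0795  0.0791] 365
```

Request:
move_arm([
  {"grip": 1,"linear": [-0.02,0.08,0],"twist": 0},
  {"grip": 1,"linear": [0,0.08,0],"twist": 0},
  {"grip": 1,"linear": [0,0.03,0],"twist": 0},
  {"grip": 1,"linear": [0,0,0],"twist": 0},
  {"grip": 1,"linear": [0,0,0],"twist": 0},
])

```text
clock: 14.95
eef_pos: [0.5419, 0.1801, 0.1871]
tool_rot: [-0.702, -0.006, -0.019, 0.712]
ft_force: [0.2, -1.4, -0.2]
grip_width: 0.0005
```

```bash
python3 - <<'E'
from h import *
delta([.565,.180,.190],90)
E
```

```text
t 14.95 pos [0.5419 0.1801 0.1871] yaw 89.01 down [ 0.0354  0.014  -0.9993] F [ 0.2 -1.4 -0.2] w 0.0005
lin [ 0.1157 -0.0104  0.0016] twist -0.0086
```

Request:
move_arm([
  {"grip": 1,"linear": [0.04,-0.02,0],"twist": 0},
  {"grip": 1,"linear": [0.03,0,0],"twist": 0},
  {"grip": 1,"linear": [0.03,0,0],"twist": 0},
  {"grip": 1,"linear": [0.03,0,0],"twist": 0},
  {"grip": 1,"linear": [0.03,0,0],"twist": 0},
])

```text
clock: 15.45
eef_pos: [0.5631, 0.18, 0.1939]
tool_rot: [-0.701, 0.002, -0.009, 0.713]
ft_force: [-20.1, -0.2, 12.2]
grip_width: 0.0002
```

```bash
python3 - <<'E'
from h import *
delta([.565,.180,.190],90)
ctrs('scene6','scene');ctrs('side6','side')
E
```

```text
t 15.45 pos [0.5631 0.18   0.1939] yaw 89.15 down [ 0.0096  0.0158 -0.9998] F [-20.1  -0.2  12.2] w 0.0002
lin [ 0.0094  0.0194 -0.    ] twist -0.0074
scene floor normal in sleeve [ 0.631 -0.006  0.776] mean z 0.0242 x [-0.0047  0.0152] y [-0.0735  0.0731] 431
side floor normal in sleeve [ 0.588 -0.004  0.809] mean z 0.0228 x [-0.0281  0.0235] y [-0.0809  0.0788] 279
```

Request:
move_arm([
  {"grip": 1,"linear": [-0.01,-0.01,0],"twist": 0},
  {"grip": 1,"linear": [0,-0.05,0],"twist": 0},
  {"grip": 1,"linear": [0,-0.1,0],"twist": 0},
  {"grip": 1,"linear": [0,-0.1,0],"twist": 0},
  {"grip": 1,"linear": [0,0,0],"twist": 0},
])

```text
clock: 16.05
eef_pos: [0.5629, 0.1792, 0.2496]
tool_rot: [-0.701, 0.001, -0.009, 0.713]
ft_force: [0.3, 0.9, 0.3]
grip_width: -0.0
```

```bash
python3 - <<'E'
from h import *
delta([.565,.180,.190],90)
im,P,L=ctrs('scene7','scene');im2,P2,L2=ctrs('side7','side')
cv2.imwrite('pics/c7.png',np.hstack([cv2.resize(im[200:350,240:390],(400,400),interpolation=2),cv2.resize(im2[110:220,210:320],(400,400),interpolation=2)]))
# white rim points in sleeve frame
for I,Q,n in((im,L,'scene'),(im2,L2,'side')):
    h=cv2.cvtColor(I,cv2.COLOR_BGR2HSV);g=(h[...,1]<75)&(h[...,2]>150)&(Q[...,2]>.02)&(Q[...,2]<.08)&(abs(Q[...,0])<.06)&(abs(Q[...,1])<.1)
    q=Q[g]
    for nm,mm in(('near',q[:,0]<-.015),('far',q[:,0]>.015)):
        if mm.sum()>5: print(n,nm,mm.sum(),np.median(q[mm],0).round(4),q[mm][:,0].min().round(4),q[mm][:,0].max().round(4))
E
```

```text
t 16.05 pos [0.5629 0.1792 0.2496] yaw 89.14 down [ 0.0116  0.0159 -0.9998] F [0.3 0.9 0.3] w -0.0
lin [ 0.0072  0.2979 -0.0006] twist -0.0075
scene floor normal in sleeve [-0.22   0.015  0.975] mean z 0.0187 x [-0.0299  0.0324] y [-0.0743  0.0818] 435
side floor normal in sleeve [-0.02   0.012  1.   ] mean z 0.0111 x [-0.0251  0.0244] y [-0.0483  0.0778] 432
scene near 36 [-0.0275  0.0645  0.0342] -0.0369 -0.0156
scene far 45 [0.0299 0.0531 0.0358] 0.015 0.0333
side near 38 [-0.0316  0.02    0.0314] -0.0339 -0.0166
side far 26 [0.026  0.0384 0.033 ] 0.0167 0.0289
```

View pics/c7.png

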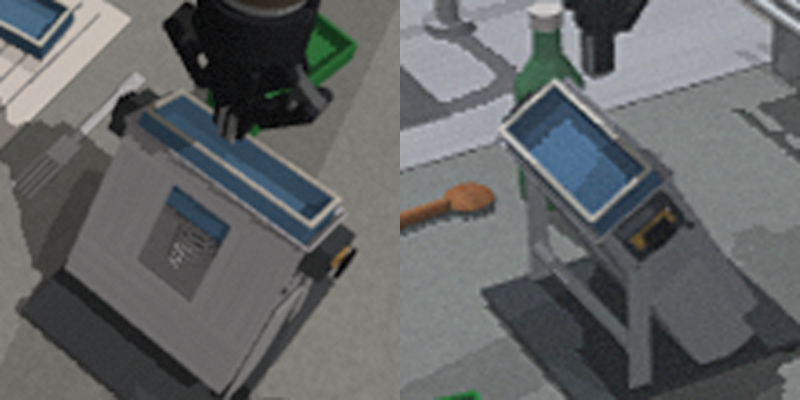

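The dish now lies flat in the mouth: rim at about +34 mm, square to the axis. Now I push it along the axis with closed fingers.

Request:
move_arm([
  {"grip": 1,"linear": [-0.1,0,0.004],"twist": 0},
  {"grip": 1,"linear": [-0.05,0.06,0],"twist": 0},
  {"grip": 1,"linear": [0,0.12,0],"twist": 0},
  {"grip": 1,"linear": [0,0.08,0],"twist": 0},
  {"grip": 1,"linear": [0,0,0],"twist": 0},
])

```text
clock: 16.65
eef_pos: [0.5311, 0.18, 0.1884]
tool_rot: [-0.702, 0.004, -0.008, 0.712]
ft_force: [-1.3, 0.2, -0.1]
grip_width: 0.0003
```

```bash
cat >> h.py <<'E'
def tip():
    delta([.558,.180,.140],90); p=bot.get_obs()['eef_pos']-np.array([.559,.180,.160])
    print('tip in sleeve',np.round([p[0]*.866+p[2]*.5,p[1],-p[0]*.5+p[2]*.866],4))
E
python3 -c "
from h import *
tip()"
```

```text
t 16.65 pos [0.5311 0.18   0.1884] yaw 89.06 down [ 0.0051  0.013  -0.9999] F [-1.3  0.2 -0.1] w 0.0003
lin [ 0.1331  0.2426 -0.0007] twist -0.0082
tip in sleeve [-0.0099 -0.      0.0385]
```

Request:
move_arm([
  {"grip": 1,"linear": [0.02,0.035,0],"twist": 0},
  {"grip": 1,"linear": [0.02,0.035,0],"twist": 0},
  {"grip": 1,"linear": [0.02,0.035,0],"twist": 0},
  {"grip": 1,"linear": [0.02,0.035,0],"twist": 0},
  {"grip": 1,"linear": [0.02,0.035,0],"twist": 0},
])

```text
clock: 17.15
eef_pos: [0.5523, 0.1803, 0.1536]
tool_rot: [-0.702, 0.004, -0.007, 0.712]
ft_force: [-4.8, -1.2, 4.8]
grip_width: -0.0003
```

```bash
python3 -c "
from h import *
tip()
ctrs('side8','side')"
```

```text
t 17.15 pos [0.5523 0.1803 0.1536] yaw 89.06 down [ 0.0044  0.0142 -0.9999] F [-4.8 -1.2  4.8] w -0.0003
lin [ 0.0281  0.0682 -0.002 ] twist -0.0082
tip in sleeve [-0.009   0.0003 -0.0022]
side floor normal in sleeve [0.006 0.006 1.   ] mean z -0.0082 x [-0.0254  0.0226] y [-0.0479  0.0794] 264
```

Request:
move_arm([
  {"grip": 1,"linear": [0.014,0.026,0],"twist": 0},
  {"grip": 1,"linear": [0.014,0.026,0],"twist": 0},
  {"grip": 1,"linear": [0.014,0.026,0],"twist": 0},
  {"grip": 1,"linear": [0.014,0.026,0],"twist": 0},
  {"grip": 1,"linear": [0.012,0.022,0],"twist": 0},
])

```text
clock: 17.7
eef_pos: [0.5632, 0.1801, 0.1347]
tool_rot: [-0.702, 0.006, -0.006, 0.712]
ft_force: [-27.6, -3.6, 41.2]
grip_width: 0.0
```

```bash
python3 -c "
from h import *
tip()
ctrs('side8','side')"
```

```text
t 17.7 pos [0.5632 0.1801 0.1347] yaw 89.04 down [ 5.000e-04  1.510e-02 -9.999e-01] F [-27.6  -3.6  41.2] w 0.0
lin [-0.0258 -0.0263 -0.0005] twist -0.0083
tip in sleeve [-0.009   0.0001 -0.024 ]
side floor normal in sleeve [0.008 0.019 1.   ] mean z -0.0304 x [-0.0246  0.023 ] y [-0.0282  0.0788] 182
```

Past the catch level; back off and look.

Request:
move_arm([
  {"grip": 1,"linear": [-0.03,-0.05,0],"twist": 0},
  {"grip": 1,"linear": [-0.04,-0.07,0],"twist": 0},
  {"grip": 1,"linear": [-0.06,-0.1,0],"twist": 0},
  {"grip": 1,"linear": [-0.05,-0.2,0],"twist": 0},
  {"grip": 1,"linear": [0,-0.2,0],"twist": 0},
])

```text
clock: 18.25
eef_pos: [0.5244, 0.1782, 0.2591]
tool_rot: [-0.703, 0.007, -0.004, 0.712]
ft_force: [1.1, 0.5, 0.9]
grip_width: -0.0002
```

```bash
python3 - <<'E'
from h import *
tip()
im,P,L=ctrs('scene9','scene');im2,P2,L2=ctrs('side9','side')
cv2.imwrite('pics/c9.png',np.hstack([cv2.resize(im[200:350,240:390],(400,400),interpolation=2),cv2.resize(im2[110:220,210:320],(400,400),interpolation=2)]))
for I,Q,n in((im,L,'scene'),(im2,L2,'side')):
    h=cv2.cvtColor(I,cv2.COLOR_BGR2HSV);o=(h[...,0]>8)&(h[...,0]<30)&(h[...,1]>120)&(abs(Q[...,2])<.04)&(abs(Q[...,0])<.05)&(abs(Q[...,1])<.095)
    for s in(-1,1):
        q=Q[o&(s*Q[...,1]>0)]
        if len(q)>3: print(n,'catch',s,len(q),np.percentile(q,[3,97],axis=0).round(4).tolist())
E
```

```text
t 18.25 pos [0.5244 0.1782 0.2591] yaw 89.03 down [-0.0041  0.0128 -0.9999] F [1.1 0.5 0.9] w -0.0002
lin [0.1704 0.5948 0.0044] twist -0.0084
tip in sleeve [ 0.0196 -0.0018  0.1031]
scene floor normal in sleeve [ 0.492 -0.003  0.87 ] mean z -0.0169 x [-0.0313  0.0329] y [-0.0734  0.0688] 221
side floor normal in sleeve [-0.006  0.012  1.   ] mean z -0.023 x [-0.0252  0.0244] y [-0.0365  0.0796] 357
scene catch -1 45 [[-0.0132, -0.0802, 0.0053], [0.0152, -0.0732, 0.0173]]
scene catch 1 10 [[-0.0073, 0.0772, 0.0049], [0.0125, 0.0815, 0.0128]]
side catch -1 6 [[-0.0195, -0.0934, -0.0016], [0.0132, -0.0872, 0.004]]
side catch 1 59 [[-0.0155, 0.0715, -0.0019], [0.0153, 0.0837, 0.0132]]
```

View pics/c9.png

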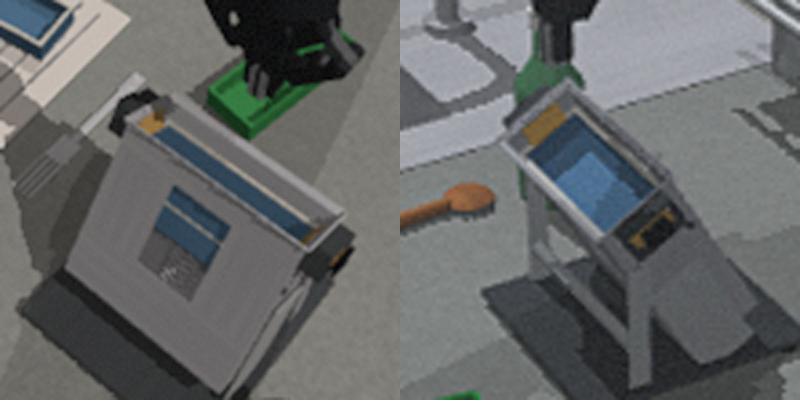

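Dish B is caught. Its floor sits at about -22 mm and is square. Both brass catches are out over the rim, at (155,120) and (330,230) in the left crop, and the window shows two dishes. Now dish A: turn back, open and travel.

Request:
move_arm([
  {"grip": 0,"linear": [0,-0.05,0],"twist": 0.075},
  {"grip": 0,"linear": [0,0,0],"twist": 0.075},
  {"grip": 0,"linear": [0,0,0],"twist": 0.075},
  {"grip": 0,"linear": [0,0,0],"twist": 0.075},
  {"grip": 0,"linear": [0,0,0],"twist": 0.075},
])

```text
clock: 18.85
eef_pos: [0.5316, 0.1796, 0.2759]
tool_rot: [-0.647, 0.263, -0.27, 0.663]
ft_force: [0.6, 0.2, 0.5]
grip_width: 0.0724
```

Request:
move_arm([
  {"grip": 0,"linear": [0,0,0],"twist": 0.075},
  {"grip": 0,"linear": [0,0,0],"twist": 0.075},
  {"grip": 0,"linear": [0,0,0],"twist": 0.075},
  {"grip": 0,"linear": [0,0,0],"twist": 0.065},
  {"grip": 0,"linear": [0,0,0],"twist": 0},
])

```text
clock: 19.35
eef_pos: [0.5336, 0.1796, 0.2733]
tool_rot: [-0.541, 0.443, -0.446, 0.559]
ft_force: [1.1, -0.5, -0.8]
grip_width: 0.0853
```

```bash
python3 -c "
from h import *
delta([.4616,-.1712,.10],6.37)"
```

```text
t 19.35 pos [0.5336 0.1796 0.2733] yaw 12.12 down [ 0.0185  0.0177 -0.9997] F [ 1.1 -0.5 -0.8] w 0.0853
lin [ 1.6507  0.8283 -0.7388] twist 0.0501
```

Request:
move_arm([
  {"grip": 0,"linear": [0.18,0,-0.08],"twist": 0.03},
  {"grip": 0,"linear": [0.18,0,-0.08],"twist": 0.02},
  {"grip": 0,"linear": [0.2,0,-0.08],"twist": 0},
  {"grip": 0,"linear": [0.2,0,-0.08],"twist": 0},
  {"grip": 0,"linear": [0.2,0,-0.08],"twist": 0},
])

```text
clock: 19.85
eef_pos: [0.4835, -0.0228, 0.2655]
tool_rot: [-0.523, 0.464, -0.466, 0.542]
ft_force: [1.4, -0.6, 0.2]
grip_width: 0.0849
```

Request:
move_arm([
  {"grip": 0,"linear": [0.18,0.1,-0.08],"twist": 0},
  {"grip": 0,"linear": [0.18,0.1,-0.08],"twist": 0},
  {"grip": 0,"linear": [0.16,0.15,-0.08],"twist": 0},
  {"grip": 0,"linear": [0.05,0.15,0],"twist": 0},
  {"grip": 0,"linear": [0,0,0],"twist": 0},
])

```text
clock: 20.35
eef_pos: [0.4528, -0.1507, 0.1609]
tool_rot: [-0.524, 0.459, -0.468, 0.545]
ft_force: [-0.7, 0.4, -0.9]
grip_width: 0.0855
```

```bash
python3 -c "
from h import *
delta([.4616,-.1712,.0225],6.37)"
```

```text
t 20.35 pos [ 0.4528 -0.1507  0.1609] yaw 8.12 down [ 0.0287  0.0146 -0.9995] F [-0.7  0.4 -0.9] w 0.0855
lin [0.1149 0.6912 0.0077] twist 0.0153
```

Request:
move_arm([
  {"grip": 0,"linear": [0.11,0.1,0.01],"twist": 0.018},
  {"grip": 0,"linear": [0,0.2,0],"twist": 0},
  {"grip": 0,"linear": [0,0.15,0],"twist": 0},
  {"grip": 0,"linear": [0,0,0],"twist": 0},
  {"grip": 0,"linear": [0,0,0],"twist": 0},
])

```text
clock: 20.85
eef_pos: [0.4667, -0.1713, 0.0749]
tool_rot: [-0.516, 0.463, -0.477, 0.54]
ft_force: [-0.5, 0.4, -0.7]
grip_width: 0.0853
```

```bash
python3 - <<'E'
from h import *
delta([.4616,-.1712,.0225],6.37)
im,d,K,T=save('wrist10','wrist');P=cloud(d,K,T)
q=P[(P[...,2]>.031)&(P[...,2]<.046)&(d>.1)&(P[...,1]<-.05)&(P[...,1]>-.3)&(P[...,0]>.4)&(P[...,0]<.53)]
r=cv2.minAreaRect(q[:,:2].astype(np.float32));print('rim',len(q),np.round(r[0],4),np.round(r[1],4),round(r[2],2),'ymax',np.percentile(q[:,1],99))
E
```

```text
t 20.85 pos [ 0.4667 -0.1713  0.0749] yaw 6.63 down [ 0.0384  0.012  -0.9992] F [-0.5  0.4 -0.7] w 0.0853
lin [-0.0013  0.2608 -0.0354] twist 0.0022
rim 6419 [ 0.4616 -0.1708] [0.0627 0.1609] 6.32 ymax -0.08958150079169078
```

Request:
move_arm([
  {"grip": 0,"linear": [0,0.05,-0.035],"twist": 0.002},
  {"grip": 0,"linear": [0,0.08,0],"twist": 0},
  {"grip": 0,"linear": [0,0.08,0],"twist": 0},
  {"grip": 0,"linear": [0,0,0],"twist": 0},
  {"grip": 0,"linear": [0,0,0],"twist": 0},
])

```text
clock: 21.4
eef_pos: [0.4659, -0.1726, 0.0388]
tool_rot: [-0.514, 0.458, -0.482, 0.542]
ft_force: [0.5, -0.1, 0.5]
grip_width: 0.0855
```

```bash
python3 -c "
from h import *
delta([.4616,-.1712,.0225],6.37)"
```

```text
t 21.4 pos [ 0.4659 -0.1726  0.0388] yaw 6.6 down [ 0.0516  0.0067 -0.9986] F [ 0.5 -0.1  0.5] w 0.0855
lin [-0.0093  0.0804 -0.0249] twist 0.002
```

Request:
move_arm([
  {"grip": 0,"linear": [-0.009,0.02,-0.028],"twist": 0.002},
  {"grip": 0,"linear": [0,0.06,-0.003],"twist": 0},
  {"grip": 0,"linear": [0,0,0],"twist": 0},
  {"grip": 0.15,"linear": [0,0,0],"twist": 0},
  {"grip": 0.15,"linear": [0,0,0],"twist": 0},
])

```text
clock: 21.9
eef_pos: [0.4614, -0.1721, 0.0261]
tool_rot: [-0.512, 0.457, -0.485, 0.541]
ft_force: [0.1, 0.5, -0.0]
grip_width: 0.0724
```

```bash
python3 -c "
from h import *
delta([.4616,-.1712,.0225],6.37)"
```

```text
t 21.9 pos [ 0.4614 -0.1721  0.0261] yaw 6.35 down [ 0.0574  0.0043 -0.9983] F [ 0.1  0.5 -0. ] w 0.0724
lin [-0.0045  0.018   0.0003] twist -0.0002
```

Request:
move_arm([
  {"grip": 0.15,"linear": [-0.004,0.022,0],"twist": 0},
  {"grip": 0.15,"linear": [0,0,0],"twist": 0},
  {"grip": 1,"linear": [0,0,0],"twist": 0},
  {"grip": 1,"linear": [0,0,0],"twist": 0},
  {"grip": 1,"linear": [0,0,0],"twist": 0},
])

```text
clock: 22.4
eef_pos: [0.4625, -0.1716, 0.0233]
tool_rot: [-0.512, 0.456, -0.486, 0.542]
ft_force: [0.8, 0.1, -1.4]
grip_width: 0.0602
```

Request:
move_arm([
  {"grip": 1,"linear": [0,0,0],"twist": 0},
  {"grip": 1,"linear": [0,-0.04,0],"twist": 0},
  {"grip": 1,"linear": [0,-0.08,0],"twist": 0},
  {"grip": 1,"linear": [0,-0.1,0],"twist": 0},
  {"grip": 1,"linear": [0,-0.1,0],"twist": 0},
])

```text
clock: 22.9
eef_pos: [0.4541, -0.17, 0.0851]
tool_rot: [-0.513, 0.461, -0.482, 0.54]
ft_force: [0.1, -0.7, -2.5]
grip_width: 0.0603
```

```bash
python3 - <<'E'
from h import *
delta([.548,.180,.29],-.5)
o=bot.get_obs();Rt=R.from_quat(o['tool_rot']).as_matrix()
im,d,K,T=save('wrist11','wrist'); P=cloud(d,K,T);L=(P-o['eef_pos'])@Rt
h=cv2.cvtColor(im,cv2.COLOR_BGR2HSV)
m=(L[...,1]>-.03)&(L[...,1]<.0)&(abs(L[...,2])<.034)&(abs(L[...,0])<.12)&(d>0)&(h[...,1]<75)&(h[...,2]>120)
q=L[m];print('rim tool',len(q),np.percentile(q,[1,50,99],axis=0).round(4).tolist())
w=P[m];A=np.c_[w[:,:2],np.ones(len(w))];print('rim plane slopes dz/dx,dz/dy',np.linalg.lstsq(A,w[:,2],rcond=None)[0].round(3))
E
```

```text
t 22.9 pos [ 0.4541 -0.17    0.0851] yaw 6.34 down [ 0.048   0.0079 -0.9988] F [ 0.1 -0.7 -2.5] w 0.0603
lin [-1.6901 -0.9869  0.7089] twist 0.0597
rim tool 7220 [[-0.0811, -0.0178, -0.0307], [-0.0521, -0.0152, -0.0054], [0.0387, -0.0119, 0.0312]]
rim plane slopes dz/dx,dz/dy [-0.011  0.003  0.106]
```

Request:
move_arm([
  {"grip": 1,"linear": [-0.06,-0.18,0.03],"twist": 0},
  {"grip": 1,"linear": [-0.14,-0.16,0.07],"twist": 0},
  {"grip": 1,"linear": [-0.14,-0.16,0.07],"twist": 0},
  {"grip": 1,"linear": [-0.14,-0.16,0.07],"twist": 0},
  {"grip": 1,"linear": [-0.14,-0.16,0.07],"twist": 0},
])

```text
clock: 23.45
eef_pos: [0.4915, -0.0404, 0.255]
tool_rot: [-0.513, 0.465, -0.483, 0.536]
ft_force: [1.3, -1.3, -2.1]
grip_width: 0.0602
```

Request:
move_arm([
  {"grip": 1,"linear": [-0.18,-0.12,0.07],"twist": 0.03},
  {"grip": 1,"linear": [-0.2,-0.1,0.07],"twist": 0.03},
  {"grip": 1,"linear": [-0.2,0,0.07],"twist": 0},
  {"grip": 1,"linear": [-0.2,0,0.07],"twist": 0},
  {"grip": 1,"linear": [-0.1,0,0.03],"twist": 0},
])

```text
clock: 23.95
eef_pos: [0.5523, 0.1444, 0.3093]
tool_rot: [0.479, -0.496, 0.516, -0.509]
ft_force: [-0.1, 0.0, -2.9]
grip_width: 0.06
```

Request:
move_arm([
  {"grip": 1,"linear": [0,0,0],"twist": 0},
  {"grip": 1,"linear": [0,0,0],"twist": 0},
  {"grip": 1,"linear": [0,0,0],"twist": 0},
  {"grip": 1,"linear": [0,0,0],"twist": 0},
  {"grip": 1,"linear": [0,0,0],"twist": 0},
])

```text
clock: 24.45
eef_pos: [0.5512, 0.145, 0.3058]
tool_rot: [0.481, -0.496, 0.514, -0.507]
ft_force: [0.1, 0.7, -2.7]
grip_width: 0.0605
```

```bash
python3 -c "
from h import *
delta([.547,.179,.225],-.4)"
```

```text
t 24.45 pos [0.5512 0.145  0.3058] yaw -1.27 down [ 0.0445  0.0074 -0.999 ] F [ 0.1  0.7 -2.7] w 0.0605
lin [-0.1661  0.4041 -0.0429] twist -0.0076
```

Request:
move_arm([
  {"grip": 1,"linear": [-0.14,0,-0.04],"twist": -0.009},
  {"grip": 1,"linear": [-0.03,0.08,-0.01],"twist": 0},
  {"grip": 1,"linear": [0,0.15,0],"twist": 0},
  {"grip": 1,"linear": [0,0.12,0],"twist": 0},
  {"grip": 1,"linear": [0,0,0],"twist": 0},
])

```text
clock: 24.95
eef_pos: [0.5459, 0.1762, 0.2365]
tool_rot: [0.482, -0.492, 0.513, -0.512]
ft_force: [-0.4, -1.2, -2.5]
grip_width: 0.0604
```

Request:
move_arm([
  {"grip": 1,"linear": [0,0,0],"twist": 0},
  {"grip": 1,"linear": [0,0,0],"twist": 0},
  {"grip": 1,"linear": [0,0,0],"twist": 0},
  {"grip": 1,"linear": [0,0,0],"twist": 0},
  {"grip": 1,"linear": [0,0,0],"twist": 0},
])

```text
clock: 25.45
eef_pos: [0.5481, 0.175, 0.2421]
tool_rot: [0.479, -0.492, 0.515, -0.513]
ft_force: [-0.4, 0.9, -2.4]
grip_width: 0.0602
```

```bash
python3 -c "
from h import *
delta([.547,.179,.198],-.4)"
```

```text
t 25.45 pos [0.5481 0.175  0.2421] yaw -0.83 down [ 0.0572  0.0102 -0.9983] F [-0.4  0.9 -2.4] w 0.0602
lin [-0.0173  0.2202 -0.0183] twist -0.0038
```

Request:
move_arm([
  {"grip": 1,"linear": [-0.022,0.08,-0.02],"twist": -0.004},
  {"grip": 1,"linear": [0,0.1,0],"twist": 0},
  {"grip": 1,"linear": [0,0.05,0],"twist": 0},
  {"grip": 1,"linear": [0,0,0],"twist": 0},
  {"grip": 1,"linear": [0,0,0],"twist": 0},
])

```text
clock: 25.95
eef_pos: [0.5498, 0.1817, 0.2123]
tool_rot: [-0.474, 0.486, -0.516, 0.522]
ft_force: [0.7, 0.5, -3.2]
grip_width: 0.0599
```

```bash
python3 -c "
from h import *
delta([.547,.179,.198],-.4)"
```

```text
t 25.95 pos [0.5498 0.1817 0.2123] yaw -0.35 down [ 0.0783  0.0173 -0.9968] F [ 0.7  0.5 -3.2] w 0.0599
lin [ 0.0148  0.0699 -0.0196] twist 0.0005
```

Request:
move_arm([
  {"grip": 1,"linear": [0.012,0.02,-0.02],"twist": 0},
  {"grip": 1,"linear": [0,0.03,0],"twist": 0},
  {"grip": 1,"linear": [0,0.03,0],"twist": 0},
  {"grip": 1,"linear": [0,0,0],"twist": 0},
  {"grip": 1,"linear": [0,0,0],"twist": 0},
])

```text
clock: 26.45
eef_pos: [0.5441, 0.179, 0.1927]
tool_rot: [-0.476, 0.487, -0.515, 0.52]
ft_force: [0.5, 0.3, -2.1]
grip_width: 0.0598
```

```bash
python3 -c "
from h import *
delta([.547,.179,.198],-.4)
ctrs('side12','side')"
```

```text
t 26.45 pos [0.5441 0.179  0.1927] yaw -0.39 down [ 0.0715  0.0159 -0.9973] F [ 0.5  0.3 -2.1] w 0.0598
lin [-0.0006 -0.0256  0.0164] twist 0.0001
side floor normal in sleeve [ 0.466 -0.012  0.885] mean z 0.0264 x [-0.0296  0.0256] y [-0.0823  0.0765] 315
```

Request:
move_arm([
  {"grip": 1,"linear": [0,0,0.02],"twist": 0},
  {"grip": 1,"linear": [0,0,0.0],"twist": 0},
  {"grip": 0.24,"linear": [0,0,0],"twist": 0},
  {"grip": 0.18,"linear": [0,0,0],"twist": 0},
  {"grip": 0.12,"linear": [0,0,0],"twist": 0},
])

```text
clock: 27.0
eef_pos: [0.5479, 0.1795, 0.1931]
tool_rot: [-0.476, 0.489, -0.514, 0.519]
ft_force: [-0.7, 0.2, -0.0]
grip_width: 0.075
```

Request:
move_arm([
  {"grip": 0.05,"linear": [0,0,0],"twist": 0},
  {"grip": 0,"linear": [0,0,0],"twist": 0},
  {"grip": 0,"linear": [0,-0.1,0],"twist": 0},
  {"grip": 0,"linear": [0,-0.2,0],"twist": 0},
  {"grip": 0,"linear": [0,-0.1,0],"twist": 0},
])

```text
clock: 27.5
eef_pos: [0.5414, 0.1774, 0.2719]
tool_rot: [-0.478, 0.489, -0.514, 0.518]
ft_force: [-0.3, 0.0, -0.2]
grip_width: 0.0852
```

```bash
python3 -c "
from h import *
tip()
ctrs('scene13','scene');ctrs('side13','side')"
```

```text
t 27.5 pos [0.5414 0.1774 0.2719] yaw -0.44 down [ 0.064   0.0152 -0.9978] F [-0.3  0.  -0.2] w 0.0852
lin [-0.003   0.6638  0.0403] twist -0.7893
tip in sleeve [ 0.0408 -0.0026  0.1057]
scene floor normal in sleeve [ 0.633 -0.015  0.774] mean z 0.0193 x [-0.0308  0.0309] y [-0.0723  0.0712] 446
side floor normal in sleeve [0.185 0.003 0.983] mean z 0.0159 x [-0.027   0.0216] y [-0.0805  0.0778] 395
```

Request:
move_arm([
  {"grip": 1,"linear": [0,-0.05,0],"twist": -0.075},
  {"grip": 1,"linear": [0,0,0],"twist": -0.075},
  {"grip": 1,"linear": [0,0,0],"twist": -0.075},
  {"grip": 1,"linear": [0,0,0],"twist": -0.075},
  {"grip": 1,"linear": [0,0,0],"twist": -0.075},
])

```text
clock: 28.1
eef_pos: [0.541, 0.1772, 0.2781]
tool_rot: [-0.634, 0.264, -0.301, 0.662]
ft_force: [0.5, 0.8, 0.2]
grip_width: 0.0125
```

Request:
move_arm([
  {"grip": 1,"linear": [0,0,0],"twist": -0.075},
  {"grip": 1,"linear": [0,0,0],"twist": -0.075},
  {"grip": 1,"linear": [0,0,0],"twist": -0.075},
  {"grip": 1,"linear": [0,0,0],"twist": -0.075},
  {"grip": 1,"linear": [0,0,0],"twist": -0.075},
])

```text
clock: 28.6
eef_pos: [0.5392, 0.1765, 0.2706]
tool_rot: [-0.701, 0.006, -0.045, 0.711]
ft_force: [-0.1, 0.1, -0.3]
grip_width: 0.0003
```

Request:
move_arm([
  {"grip": 1,"linear": [0,0,0],"twist": -0.02},
  {"grip": 1,"linear": [0,0,0],"twist": 0},
  {"grip": 1,"linear": [0,0,0],"twist": 0},
  {"grip": 1,"linear": [0,0,0],"twist": 0},
  {"grip": 1,"linear": [0,0,0],"twist": 0},
])

```text
clock: 29.1
eef_pos: [0.5379, 0.176, 0.2657]
tool_rot: [-0.703, -0.006, -0.028, 0.711]
ft_force: [0.3, -0.1, 0.5]
grip_width: 0.0002
```

```bash
python3 - <<'E'
from h import *
delta([.542,.180,.192],90)
im,P,L=ctrs('scene14','scene');im2,P2,L2=ctrs('side14','side');ctrs('wrist14','wrist')
cv2.imwrite('pics/c14.png',np.hstack([cv2.resize(im[200:350,240:390],(400,400),interpolation=2),cv2.resize(im2[110:220,210:320],(400,400),interpolation=2)]))
E
```

```text
t 29.1 pos [0.5379 0.176  0.2657] yaw 88.25 down [ 0.0491  0.0098 -0.9987] F [ 0.3 -0.1  0.5] w 0.0002
lin [0.0018 0.3695 0.0166] twist -0.0153
scene floor normal in sleeve [ 0.633 -0.009  0.774] mean z 0.0199 x [-0.0312  0.031 ] y [-0.0734  0.0697] 428
side floor normal in sleeve [0.186 0.003 0.983] mean z 0.0159 x [-0.0333  0.0216] y [-0.0798  0.0783] 397
wrist floor normal in sleeve [ 0.181 -0.002  0.984] mean z 0.0191 x [-0.0305  0.022 ] y [-0.0741  0.0766] 14452
```

View pics/c14.png

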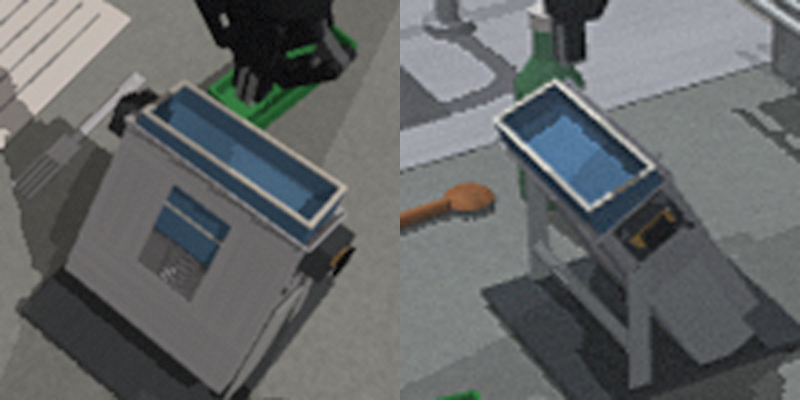

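Same state as before: dish A is seated at the far side and its near edge is on the flare (tilt 0.18 rad). I make the same nudge on the far inner wall.

Request:
move_arm([
  {"grip": 1,"linear": [0,0.15,0.015],"twist": -0.01},
  {"grip": 1,"linear": [0,0.15,0],"twist": 0},
  {"grip": 1,"linear": [0,0.05,0],"twist": 0},
  {"grip": 1,"linear": [0,0,0],"twist": 0},
  {"grip": 1,"linear": [0,0,0],"twist": 0},
])

```text
clock: 29.75
eef_pos: [0.5435, 0.1804, 0.1974]
tool_rot: [-0.702, -0.016, -0.023, 0.711]
ft_force: [0.2, -0.4, 0.3]
grip_width: -0.0001
```

```bash
python3 -c "
from h import *
delta([.542,.180,.189],90)"
```

```text
t 29.75 pos [0.5435 0.1804 0.1974] yaw 89.42 down [ 0.0553  0.0119 -0.9984] F [ 0.2 -0.4  0.3] w -0.0001
lin [-0.0098  0.0415 -0.0026] twist -0.0051
```

Request:
move_arm([
  {"grip": 1,"linear": [0,0.04,0],"twist": 0},
  {"grip": 1,"linear": [0.03,0,0],"twist": 0},
  {"grip": 1,"linear": [0.03,-0.01,0],"twist": 0},
  {"grip": 1,"linear": [0.03,-0.01,0],"twist": 0},
  {"grip": 1,"linear": [0.03,0,0],"twist": 0},
])

```text
clock: 30.25
eef_pos: [0.5646, 0.1807, 0.1969]
tool_rot: [-0.702, -0.013, -0.02, 0.712]
ft_force: [-16.2, -0.8, 12.6]
grip_width: 0.0001
```

```bash
python3 -c "
from h import *
delta([.563,.180,.193],90)
ctrs('side15','side')"
```

```text
t 30.25 pos [0.5646 0.1807 0.1969] yaw 89.49 down [ 0.0467  0.0137 -0.9988] F [-16.2  -0.8  12.6] w 0.0001
lin [-0.0089  0.0189 -0.0037] twist -0.0045
side floor normal in sleeve [ 0.87  -0.009 -0.493] mean z 0.0018 x [-0.0228  0.0174] y [-0.0819  0.0823] 114
```

Same reaction as before. I withdraw so it drops.

Request:
move_arm([
  {"grip": 1,"linear": [-0.01,-0.01,0],"twist": 0},
  {"grip": 1,"linear": [0,-0.05,0],"twist": 0},
  {"grip": 1,"linear": [0,-0.1,0],"twist": 0},
  {"grip": 1,"linear": [0,-0.1,0],"twist": 0},
  {"grip": 1,"linear": [0,0,0],"twist": 0},
])

```text
clock: 30.8
eef_pos: [0.5617, 0.18, 0.2525]
tool_rot: [-0.702, -0.013, -0.019, 0.712]
ft_force: [0.6, -0.1, 0.0]
grip_width: -0.0002
```

```bash
python3 - <<'E'
from h import *
delta([.531,.180,.188],90)
im,P,L=ctrs('scene16','scene');im2,P2,L2=ctrs('side16','side')
for I,Q,n in((im,L,'scene'),(im2,L2,'side')):
    h=cv2.cvtColor(I,cv2.COLOR_BGR2HSV);g=(h[...,1]<75)&(h[...,2]>150)&(Q[...,2]>.02)&(Q[...,2]<.08)&(abs(Q[...,0])<.06)&(abs(Q[...,1])<.1)
    q=Q[g]
    for nm,mm in(('near',q[:,0]<-.015),('far',q[:,0]>.015)):
        if mm.sum()>5: print(n,nm,mm.sum(),np.median(q[mm],0).round(4))
E
```

```text
t 30.8 pos [0.5617 0.18   0.2525] yaw 89.47 down [ 0.0452  0.0142 -0.9989] F [ 0.6 -0.1  0. ] w -0.0002
lin [-0.1678  0.3153 -0.0063] twist -0.0046
scene floor normal in sleeve [ 0.689 -0.02   0.725] mean z 0.0052 x [-0.0316  0.0322] y [-0.0713  0.0695] 358
side floor normal in sleeve [-0.034  0.005  0.999] mean z 0.0132 x [-0.0253  0.0245] y [-0.0499  0.0793] 415
scene near 40 [-0.0276  0.0601  0.0365]
scene far 34 [0.0294 0.0556 0.0382]
side near 40 [-0.0321  0.0068  0.0326]
side far 32 [0.0261 0.0354 0.0353]
```

It dropped flat and square, at rest height. I push along the axis, with finer steps near the end.

Request:
move_arm([
  {"grip": 1,"linear": [-0.1,0,0],"twist": 0},
  {"grip": 1,"linear": [-0.06,0.06,0],"twist": 0},
  {"grip": 1,"linear": [-0.01,0.12,0],"twist": 0},
  {"grip": 1,"linear": [0,0.1,0],"twist": 0},
  {"grip": 1,"linear": [0,0,0],"twist": 0},
])

```text
clock: 31.4
eef_pos: [0.5276, 0.1799, 0.1865]
tool_rot: [-0.703, -0.01, -0.017, 0.711]
ft_force: [-0.5, -0.7, -0.1]
grip_width: 0.0001
```

```bash
python3 -c "
from h import *
tip()"
```

```text
t 31.4 pos [0.5276 0.1799 0.1865] yaw 89.41 down [ 0.0389  0.0114 -0.9992] F [-0.5 -0.7 -0.1] w 0.0001
lin [ 0.1428  0.2384 -0.0006] twist -0.0051
tip in sleeve [-0.0139 -0.0001  0.0387]
```

Request:
move_arm([
  {"grip": 1,"linear": [0.035,0.035,0],"twist": 0},
  {"grip": 1,"linear": [0.02,0.035,0],"twist": 0},
  {"grip": 1,"linear": [0.019,0.035,0],"twist": 0},
  {"grip": 1,"linear": [0.019,0.035,0],"twist": 0},
  {"grip": 1,"linear": [0.019,0.035,0],"twist": 0},
])

```text
clock: 31.9
eef_pos: [0.5518, 0.1805, 0.1545]
tool_rot: [-0.702, -0.01, -0.017, 0.712]
ft_force: [-5.5, -1.1, 7.1]
grip_width: -0.0007
```

```bash
python3 -c "
from h import *
tip()
ctrs('side17','side')
tip()"
```

```text
t 31.9 pos [0.5518 0.1805 0.1545] yaw 89.44 down [ 0.037   0.0134 -0.9992] F [-5.5 -1.1  7.1] w -0.0007
lin [ 0.0283  0.0733 -0.0032] twist -0.0049
tip in sleeve [-0.009   0.0005 -0.0012]
side floor normal in sleeve [0.007 0.014 1.   ] mean z -0.0071 x [-0.0251  0.0232] y [-0.0482  0.0783] 255
t 31.95 pos [0.5523 0.1805 0.1534] yaw 89.42 down [ 0.0369  0.0132 -0.9992] F [-3.7  0.1  4.7] w 0.0002
lin [ 0.0261  0.068  -0.0029] twist -0.005
tip in sleeve [-0.0091  0.0005 -0.0024]
```

Request:
move_arm([
  {"grip": 1,"linear": [0.01,0.018,0],"twist": 0},
  {"grip": 1,"linear": [0.01,0.018,0],"twist": 0},
  {"grip": 1,"linear": [0.01,0.018,0],"twist": 0},
  {"grip": 1,"linear": [0.01,0.018,0],"twist": 0},
  {"grip": 1,"linear": [0.01,0.018,0],"twist": 0},
])

```text
clock: 32.45
eef_pos: [0.5597, 0.1803, 0.1408]
tool_rot: [-0.702, -0.007, -0.014, 0.712]
ft_force: [-6.8, -1.7, 8.3]
grip_width: -0.0
```

```bash
python3 -c "
from h import *
tip()
ctrs('side18','side')
tip()"
```

```text
t 32.45 pos [0.5597 0.1803 0.1408] yaw 89.42 down [ 0.0305  0.0145 -0.9994] F [-6.8 -1.7  8.3] w -0.0
lin [-0.0087  0.0038 -0.0018] twist -0.005
tip in sleeve [-0.009   0.0003 -0.017 ]
side floor normal in sleeve [-0.01   0.003  1.   ] mean z -0.0232 x [-0.0256  0.0234] y [-0.0356  0.0787] 224
t 32.5 pos [0.5599 0.1804 0.1403] yaw 89.42 down [ 0.0305  0.0145 -0.9994] F [-5.5 -0.5  6.9] w 0.0001
lin [-0.0096  0.0013 -0.0019] twist -0.005
tip in sleeve [-0.009   0.0004 -0.0175]
```

Request:
move_arm([
  {"grip": 1,"linear": [0.008,0.014,0],"twist": 0},
  {"grip": 1,"linear": [0.006,0.01,0],"twist": 0},
  {"grip": 1,"linear": [0,0,0],"twist": 0},
  {"grip": 1,"linear": [0,0,0],"twist": 0},
  {"grip": 1,"linear": [0,0,0],"twist": 0},
])

```text
clock: 33.0
eef_pos: [0.5595, 0.1803, 0.1414]
tool_rot: [-0.701, -0.005, -0.012, 0.713]
ft_force: [-3.4, -0.7, 1.5]
grip_width: 0.0005
```

```bash
cat >> h.py <<'E'
def catches(n):
    im,P,Q=ctrs(n+'c',n);h=cv2.cvtColor(im,cv2.COLOR_BGR2HSV);o=(h[...,0]>8)&(h[...,0]<30)&(h[...,1]>120)&(abs(Q[...,2])<.04)&(abs(Q[...,0])<.05)&(abs(Q[...,1])<.095)
    for s in(-1,1):
        q=Q[o&(s*Q[...,1]>0)]
        if len(q)>3: print(n,'catch',s,len(q),np.percentile(q,[3,97],axis=0).round(4).tolist())
    return im
E
python3 -c "
from h import *
tip()
catches('side');catches('scene')"
```

```text
t 33.0 pos [0.5595 0.1803 0.1414] yaw 89.43 down [ 0.0247  0.0162 -0.9996] F [-3.4 -0.7  1.5] w 0.0005
lin [-0.0077  0.0066 -0.0018] twist -0.005
tip in sleeve [-0.0089  0.0003 -0.0164]
side floor normal in sleeve [-0.021  0.014  1.   ] mean z -0.0227 x [-0.0257  0.0241] y [-0.0357  0.0812] 229
side catch -1 6 [[-0.0194, -0.0946, -0.0004], [0.0129, -0.0884, 0.0028]]
side catch 1 52 [[-0.0154, 0.0716, -0.0011], [0.0122, 0.083, 0.0126]]
scene floor normal in sleeve [ 0.49  -0.015  0.872] mean z -0.0252 x [-0.0311  0.0314] y [-0.0732  0.071 ] 145
scene catch -1 44 [[-0.0137, -0.0802, 0.0051], [0.0151, -0.0733, 0.0167]]
scene catch 1 8 [[-0.0077, 0.0302, 0.0064], [0.0224, 0.0817, 0.0251]]
```

Both catches read the same as in the earlier caught state, and the push force has fallen off. I withdraw and check.

Request:
move_arm([
  {"grip": 1,"linear": [-0.03,-0.05,0],"twist": 0},
  {"grip": 1,"linear": [-0.04,-0.07,0],"twist": 0},
  {"grip": 1,"linear": [-0.06,-0.1,0],"twist": 0},
  {"grip": 1,"linear": [-0.05,-0.2,0],"twist": 0},
  {"grip": 1,"linear": [0,-0.2,0],"twist": 0},
])

```text
clock: 33.6
eef_pos: [0.5174, 0.1778, 0.2646]
tool_rot: [-0.702, -0.003, -0.01, 0.712]
ft_force: [0.7, -0.2, -1.0]
grip_width: 0.0001
```

Request:
move_arm([
  {"grip": 1,"linear": [-0.1,-0.1,0],"twist": 0},
  {"grip": 1,"linear": [0,0,0],"twist": 0},
  {"grip": 1,"linear": [0,0,0],"twist": 0},
  {"grip": 1,"linear": [0,0,0],"twist": 0},
  {"grip": 1,"linear": [0,0,0],"twist": 0},
])

```text
clock: 34.1
eef_pos: [0.5, 0.1789, 0.2946]
tool_rot: [-0.7, -0.009, -0.017, 0.714]
ft_force: [-0.1, -0.5, 0.1]
grip_width: -0.0
```

```bash
python3 - <<'E'
from h import *
tip()
im=catches('scene');im2=catches('side')
cv2.imwrite('pics/c20.png',np.hstack([cv2.resize(im[200:350,240:390],(400,400),interpolation=2),cv2.resize(im2[110:220,210:320],(400,400),interpolation=2)]))
E
```

```text
t 34.1 pos [0.5    0.1789 0.2946] yaw 89.4 down [ 0.0371  0.0189 -0.9991] F [-0.1 -0.5  0.1] w -0.0
lin [ 0.2613  0.7831 -0.0065] twist -0.0052
tip in sleeve [ 0.0162 -0.0011  0.1461]
scene floor normal in sleeve [0.505 0.005 0.863] mean z -0.0202 x [-0.0313  0.0313] y [-0.0713  0.0696] 230
scene catch -1 45 [[-0.0143, -0.0802, 0.0042], [0.0155, -0.0736, 0.0171]]
scene catch 1 9 [[-0.0082, 0.0773, 0.0057], [0.0119, 0.0814, 0.0124]]
side floor normal in sleeve [-0.007  0.009  1.   ] mean z -0.0229 x [-0.025   0.0247] y [-0.0372  0.0792] 371
side catch -1 5 [[-0.0176, -0.0937, 0.0016], [0.0129, -0.0898, 0.004]]
side catch 1 56 [[-0.0155, 0.073, -0.0018], [0.015, 0.0852, 0.0135]]
```

View pics/c20.png

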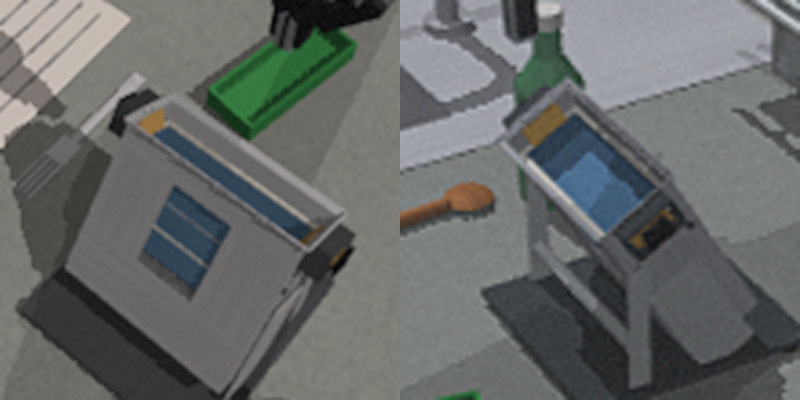

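The window now shows three dishes, around (185,235). Both brass catches are out over the rim, at (152,120) and (325,235), and the pile is square. I hand the job in.

```bash
python3 -c "
from workcell import bot
print(bot.job_done(), bot.get_obs()['clock'])"
```

```text
the job is handed in; nothing more can be done
the job is handed in; nothing more can be done
```

Both blue dishes are in the dispenser on top of the first one and held under the two catches; I handed the job in at about 34 s of the 72 s allowed.

**How it went:** I gripped each dish across its width and let it go in the mouth. Each time its near edge caught on the flared lip. Nudging the far inner wall with closed fingers made the dish drop flat, and I then pushed it down along the axis. On the first dish I tried pressing the stuck rim down before the nudge. That reached about 77 N at the wrist without moving the dish, below the 120 N limit, and I backed off.

**Last checks:**
- **Depth and angle:** in the side view the top dish's floor is 23 mm below the catches' undersides (about 21 mm expected) and square to the axis within about 0.01 rad.
- **Catches:** both read the same as after the first dish was caught.
- **Pile:** the window shows three dishes, and the gripper was clear with no load on it.

**Disagreed or not checked:**
- **Scene camera:** its plane fit of the dish floor gave a tilt of about 0.5 rad. It sees only a narrow strip of floor and wall, so I discounted it.
- **Platform depth:** I inferred it only from the dish heights. The final push went at most a few millimetres past the catch point.
- **Other kitchen things:** I did not measure their positions again at the end. The ones in the last picture (fork_b, spoon, soap bottle) looked unmoved.

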